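# Set the tray dividers for a heat sink and a transformer

### The arm

A 6-joint arm with a two-finger parallel gripper is mounted at the origin on the work surface. World frame = base frame: x ahead of the robot, y to its left, z up, the work surface at z = 0. Lengths are in m, angles in degrees, forces in N, time in s.
With the tool pointing down it reaches from about 0.35 to 0.8 m from the base axis. Payload 7.3 kg.
Tool frame: the origin (TCP) lies midway between the tips of the shut fingers; the grasp point (between the pads) lies 19 mm behind it; z points along the fingers, y is the direction in which the jaws open and shut (so a half turn about z gives the same grasp; the last joint's range is limited). The gripper opens to 85 mm and grips with 20 to 120 N. Pads are 22 mm wide; open, the fingers measure 114 mm over their backs; the gripper's body (76 mm by 85 mm) begins 54 mm behind the grasp point. The pads swing forward as they close: fully open they stand 13 mm farther back than shut.
Start: joints at [-82.334, 19.595, 87.324, -0, 73.075, -8.365], TCP at [0.145, -0.505, 0.231] pointing down, gripper open.
Joint ranges: [-145.02, 145.02], [-44.19, 115.74], [2.07, 154.8], [-57.11, 237.11], [16.16, 152.29], [-177.93, 177.93]. Speed limits (degrees/s): [147.25, 147.25, 180, 180, 180, 180].

### API

Orientations are given as a 3x3 rotation matrix whose columns are the frame's x, y, z axes.
In Python, from station import ctrl gives the robot as it stands.
- The arm moves only by the tool drive_tool, never from a script. Its argument "targets" is text: rows parted by semicolons, each of 5 numbers parted by spaces: the shift along the world's x, y, z in m, then the turn about the world's z in rad, then the finger opening in m, from 0 to 0.0854. In form: dx dy dz spin claw; .... A call has 1 to 5 rows; each row is the pose to reach, as a shift and turn from the pose measured when the call began; what a row does not reach only later rows make up. A row lasts 1/12 s, in which the tool goes at most 41.7 mm and 7.16 degrees, less where a joint would pass 70% of its speed; a pose out of reach is approached as far as the arm can. A call with a gripper value outside its range is refused whole. The fingers move at their own pace and stop on an object; the grip force is fixed at half the most. Time passes only in rows, so rows that repeat a pose let the fingers close. It gives the time, the measured TCP pose, the force and the opening at its end, in the units of the state.
- ctrl.get_state(): the state, without advancing time (a new reading comes with each control period).
- ctrl.capture(name): name is "scene" or "top" or "wrist"; returns a dict with "img" (420x560x3 uint8, blue, green, red), "intrinsics" (3x3 intrinsics, pixels), "view" (4x4, takes a point from world to camera coordinates). Camera axes: x right, y down, z forward; pixel columns grow to the right and rows downward; lengths in m; the calibration is good to about 2 mm. A picture is of the moment at which its call begins. There is no depth.
- ctrl.sign_off(): hands the job in, once; it reports no verdict.
Trained networks look in the newest picture that a camera, given by its name, has taken for a name from the list of things; names that differ only in an ending like _2 or _b are one class to them, and where a whole thing is asked for, a point or a joint stands for the part that bears it (a point fixed in the world has none). Each returns a list of dicts, best first, with "confidence" (0 to 1); they miss things now and then, are a little off and sometimes report something else, mostly with a low value. They report only what shows in the picture. A call takes as long as a camera call. They do not tell look-alikes from the thing itself.
- ctrl.look_for(camera, query): "bbox" ([left, top, width, height] as shares, 0 to 1, of the picture: columns of its width, rows of its height, round what is visible of it).
The state is a dict: "time_s": time; "joints": joint angles; "qd": joint speeds; "joint_torque": joint torques, N m; "eef_pos": TCP position; "ee_rot": TCP orientation; "ft_force": force on the tool from outside, world axes, zero at the start; "wrist_torque": the same for the moment, N m; "grip_width": finger opening in m.
Only numpy, scipy, OpenCV 4.12 (cv2) and the standard library are available. Lean on these libraries where they do the work, as an engineer would, in place of code of your own. Each camera call takes 0.05 s, during which the arm holds its last target. There are 200 camera calls.

### The job

Store the finned heat sink in the blue (left) end bay of the sloping parts tray and the transformer in the red (right) end bay, each right way up, flat on the tray floor and lengthwise along the tray; the blue divider has to be slid aside first, because that bay is too short. Then push each divider back against its part, the blue one first, until you feel it bear firmly and the part is held snug between divider and end wall. Leave the multimeter, the screwdriver and the yellow box where they are.

Things in the scene. Friction and masses are not known exactly. Their poses are not given: they have to be found in the camera images.
- tray: Grey tray fixed on the stand, floor tilted 25 degrees to face the robot. Origin: centre of the inner floor, 42 above the table; x up the slope (away from the robot), y along the tray (left), z out of the floor. Inside 360 long (y), 56 wide (x). Long walls 5 thick, 20 above the floor; end walls 6 thick, 50 above the floor, trimmed blue at +y, red at -y.
- stand: Dark fixed stand under the tray with a white LED bar above; turns only about the vertical. Origin on the table below the tray origin. Bar: 24 wide, along the tray, centred 16 farther from the robot than the origin, 219 to 238 above the table; a vertical gripper over the tray hits it, one square to the tray floor passes. Posts 220 to either side, 58 farther away.
- slide_left (a joint): Slide of the blue divider: clear length (m) of the blue bay, from the +y end wall to the divider's near face; grows towards the tray's middle, at most 0.190. Drags with about 3 N plus 6 N per m/s and stays where it is left.
- divider_left (a point): Blue divider plate across the tray, 52 wide, 8 thick along the tray, 60 high. Origin: centre of its thickness, at the tray floor; axes as the tray's. Can be pushed on either face or pinched over its thickness.
- slide_right (a joint): Slide of the red divider: clear length (m) of the red bay, from the -y end wall to the divider; grows towards the tray's middle, at most 0.120. Same drag. Starts longer than the transformer needs.
- divider_right (a point): Red divider plate, the same size; origin and axes likewise.
- heatsink: Aluminium finned heat sink, 150 long (x) x 44 wide (y) x 56 high, about 0.4 kg, standing on the table, fins up. Origin: centre of its underside. Grip across the 44 width; either end may lead.
- transformer: Transformer, dark steel core with copper winding, 80 long (x) x 44 wide (y) x 56 high, about 0.5 kg, yellow mark on top. Origin: centre of its underside. Grip across the 44 width; either end may lead.
- multimeter: Bystander: red multimeter, 165 x 78 x 36, lying flat. Leave it alone. Origin: centre of its underside.
- screwdriver: Bystander: screwdriver lying on the table. Leave it alone. Origin: centre of its underside.
- partsbox: Bystander: small yellow open box, 110 x 80 x 45. Leave it alone. Origin: centre of its underside.
Things that resemble listed ones, but are neither listed nor needed, are in the scene too. What is shaped like the transformer but purple is not meant.

How it is judged:
By the outcome, as a careful person would: the job done as asked, in the order asked, and still so for the second after the job is handed in, with the robot touching nothing.
It also fails if it takes over 72 s, if anything falls off the work surface, if the arm or the gripper's body presses on something with over 40 N, if the wrist force passes 120 N, or if a joint passes its speed limit or range.

## Working session

There is one attempt and no reset: what is moved stays moved. The work goes in short steps, Python scripts to look and compute and a tool call to move; the robot and the scene stay as the last step left them, time stands still between calls to the robot, and variables do not carry over. Pictures are saved under pics/ and viewed, about 8 in all and at most 12, crops included, and the job is handed in when it is done.

Besides the shell and the picture viewer there is one more tool, called after "Request:" as name(argument=value, ...), one argument or row to a line, values as JSON. drive_tool: Moves the arm, as the interface text tells. Its arguments: {"type":"object","properties":{"targets":{"type":"string"}},"required":["targets"]}

```bash
ls; mkdir -p pics
python3 - <<'E'
from station import ctrl
import cv2,numpy as np
s=ctrl.get_state(); print(s)
for n in("scene","top"):
    c=ctrl.capture(n); cv2.imwrite(f"pics/{n}0.png",c["img"]); print(n,np.round(c["intrinsics"],1).tolist(),np.round(c["view"],4).tolist())
    for q in("tray","stand","divider_left","divider_right","heatsink","transformer","multimeter","screwdriver","partsbox"):
        print(q,[(round(d["confidence"],2),np.round(np.array(d["bbox"])*[560,420,560,420]).astype(int).tolist()) for d in ctrl.look_for(n,q)[:3]])
print(ctrl.get_state()["time_s"])
E
```

```text
pics
{'time_s': 0.0, 'joints': array([-8.23319781e+01,  1.96361025e+01,  8.73764600e+01, -3.04093612e-03,
        7.30740704e+01, -8.36524085e+00]), 'qd': array([-0.00696144, -0.15160836,  0.02073861, -0.07606369,  0.02315258,
        0.0513012 ]), 'joint_torque': array([ 2.52841986e-03, -4.33663666e+01, -2.46006614e+01, -2.65418279e-06,
        7.86157208e-03,  9.23768880e-06]), 'eef_pos': array([ 0.14495493, -0.50418262,  0.23063367]), 'ee_rot': array([[ 9.61097257e-01,  2.76210062e-01, -2.52075720e-04],
       [ 2.76210125e-01, -9.61096115e-01,  1.49173170e-03],
       [ 1.69762311e-04, -1.50332511e-03, -9.99998856e-01]]), 'ft_force': array([-0.15742436, -0.62958035, -0.98233889]), 'wrist_torque': array([-7.95819109e-05,  2.87672185e-02,  1.34226409e-02]), 'grip_width': 0.08532143082570794}
scene [[547.0, 0.0, 274.0], [0.0, 547.0, 215.7], [0.0, 0.0, 1.0]] [[0.5728, 0.8195, 0.0147, -0.2861], [0.5975, -0.4052, -0.692, -0.262], [-0.5612, 0.4052, -0.7218, 1.7167], [0.0, 0.0, 0.0, 1.0]]
tray [(0.89, [235, 202, 143, 96])]
stand [(0.83, [217, 160, 194, 176])]
divider_left [(0.75, [333, 2
[... 298 characters left out ...]
, 52, 47]), (0.3, [280, 244, 17, 24])]
top [[491.5, 0.0, 283.6], [0.0, 491.5, 209.7], [0.0, 0.0, 1.0]] [[0.0049, -0.9999, -0.0091, 0.016], [-0.997, -0.0042, -0.0772, 0.515], [0.0772, 0.0095, -0.997, 1.4637], [0.0, 0.0, 0.0, 1.0]]
tray [(0.81, [221, 153, 132, 34])]
stand [(0.84, [199, 129, 180, 65]), (0.55, [304, 157, 8, 19])]
divider_left [(0.21, [145, 163, 33, 42])]
divider_right []
heatsink [(0.69, [355, 229, 52, 27])]
transformer [(0.78, [154, 259, 27, 30]), (0.77, [188, 232, 32, 21]), (0.59, [195, 266, 32, 24])]
multimeter [(0.68, [263, 225, 51, 30]), (0.51, [223, 152, 131, 34])]
screwdriver [(0.75, [431, 183, 35, 8]), (0.35, [143, 166, 35, 39])]
partsbox [(0.86, [144, 167, 36, 38])]
1.0
```

Run:
```python
import cv2
a=cv2.imread("pics/scene0.png")[90:380,60:460]; cv2.imwrite("pics/scene0c.png",cv2.resize(a,None,fx=2,fy=2,interpolation=cv2.INTER_CUBIC))
a=cv2.imread("pics/top0.png")[110:310,120:500]; cv2.imwrite("pics/top0c.png",cv2.resize(a,None,fx=2.1,fy=2.1,interpolation=cv2.INTER_CUBIC))
```

```text
(no output)
```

View pics/scene0c.png

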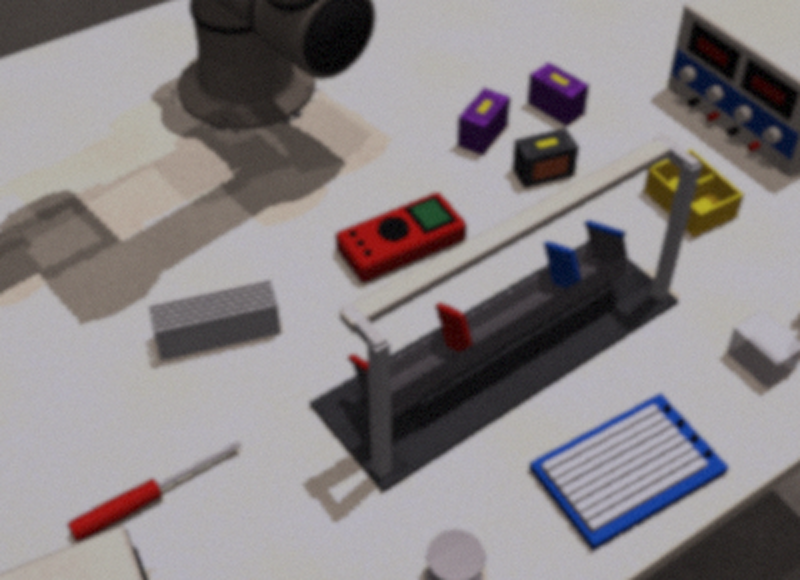

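View pics/top0c.png

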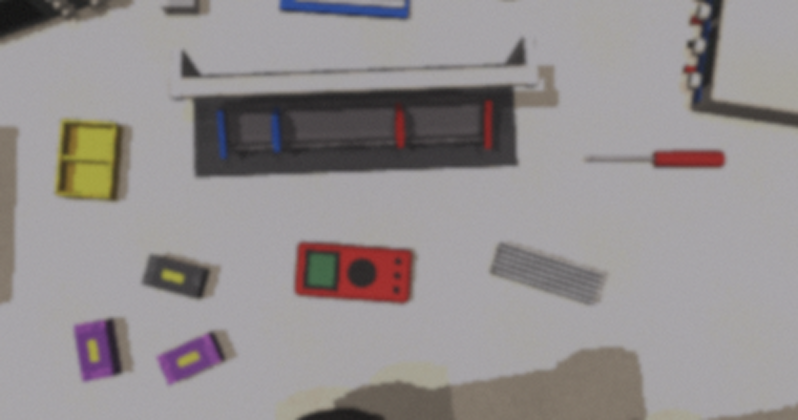

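Pictures so far: 2. They show the heat sink at full-frame top pixel ≈(381,240). There are three transformer-shaped boxes: dark with copper at top pixel (204,241), and purple at (166,277) and (211,280). The dark one fits the description. The tray's blue end wall is at (226,174) and its divider at (252,172). The red divider is at (310,171) and the red wall at (353,170).

```bash
cat > h.py <<'E'
import numpy as np,cv2
from station import ctrl
def unproj(c,uv,z):
    K=np.array(c["intrinsics"]);V=np.array(c["view"]);R=V[:3,:3];o=-R.T@V[:3,3]
    d=R.T@np.linalg.solve(K,[uv[0],uv[1],1.]); return o+d*(z-o[2])/d[2]
def proj(c,P):
    K=np.array(c["intrinsics"]);V=np.array(c["view"]);q=K@(V[:3,:3]@np.asarray(P,float)+V[:3,3]); return q[:2]/q[2]
def st():
    s=ctrl.get_state();R=s["ee_rot"];print("t",round(s["time_s"],2),"p",np.round(s["eef_pos"],4),"z",np.round(R[:,2],3),"y",np.round(R[:,1],3),"q",np.round(s["joints"],1),"f",np.round(s["ft_force"],1),"w",round(s["grip_width"],4));return s
E
python3 - <<'E'
from h import *
c=ctrl.capture("top");im=c["img"]
def P(u,v): return (120+u/2.1,110+v/2.1)
for n,p,z in(("hs",(548,273),.056),("tr",(176,276),.056),("hsA",(500,258),.056),("hsB",(598,285),.056),("trA",(148,268),.056),("trB",(206,283),.056),
 ("blueTopN",(223,157),.08),("blueTopF",(222,110),.1),("redN",(489,148),.08),("redF",(489,100),.1),("dlN",(278,152),.085),("dlF",(277,110),.11),("drN",(401,147),.085),("drF",(400,105),.11),("standNL",(196,176),.0),("standNR",(517,164),0),("barL",(170,96),.238),("barR",(540,84),.238),("mm",(353,272),.036)):
    print(n,np.round(unproj(c,P(*p),z),3))
hsv=cv2.cvtColor(im,cv2.COLOR_BGR2HSV)
# colour blobs red / blue within tray area
for nm,lo,hi in(("blue",(100,110,40),(130,255,255)),("red",(0,130,60),(8,255,255)),("yellow",(20,90,80),(35,255,255))):
    m=cv2.inRange(hsv,lo,hi); n,l,s,ce=cv2.connectedComponentsWithStats(m)
    print(nm,[(s[i].tolist(),np.round(ce[i],1).tolist()) for i in range(1,n) if s[i,4]>8 and s[i,1]>130])
st()
E
```

```text
hs [ 0.424 -0.267  0.056]
tr [0.418 0.252 0.056]
hsA [ 0.445 -0.201  0.056]
hsB [ 0.408 -0.337  0.056]
trA [0.429 0.291 0.056]
trB [0.408 0.21  0.056]
blueTopN [0.582 0.185 0.08 ]
blueTopF [0.645 0.185 0.1  ]
redN [ 0.596 -0.183  0.08 ]
redF [ 0.66  -0.181  0.1  ]
dlN [0.589 0.109 0.085]
dlF [0.643 0.109 0.11 ]
drN [ 0.596 -0.061  0.085]
drF [ 0.651 -0.059  0.11 ]
standNL [0.564 0.235 0.   ]
standNR [ 0.584 -0.234  0.   ]
barL [0.638 0.232 0.238]
barR [ 0.654 -0.226  0.238]
mm [0.425 0.004 0.036]
blue [([223, 163, 5, 23, 77], [225.3, 173.8]), ([249, 163, 5, 20, 76], [251.1, 172.8])]
red [([351, 158, 3, 23, 67], [352.0, 169.0]), ([308, 161, 5, 19, 67], [310.1, 170.9]), ([432, 183, 32, 6, 186], [447.8, 185.5]), ([261, 226, 55, 28, 864], [292.4, 239.6])]
yellow [([147, 167, 29, 38, 931], [161.5, 185.6]), ([197, 238, 11, 7, 54], [201.9, 241.2]), ([162, 272, 5, 10, 35], [163.9, 276.5]), ([205, 278, 9, 6, 35], [209.0, 280.6])]
t 1.05 p [ 0.145  -0.5046  0.2313] z [ 0. -0. -1.] y [ 0.276 -0.961  0.   ] q [-82.3  19.6  87.3  -0.   73.1  -8.4] f [-0.2  0.7  1. ] w 0.0853
```

Request:
drive_tool(
  targets="0 0 0.04 0 0.0854; 0.03 0 0.08 0 0.0854; 0.06 0 0.12 0 0.0854; 0.09 0 0.16 0 0.0854; 0.12 0 0.2 0 0.0854",
)

```text
time_s: 1.47
eef_pos: [0.2459, -0.5041, 0.4066]
ee_rot: [[0.961, 0.276, 0.0], [0.276, -0.961, -0.001], [0.0, 0.001, -1.0]]
ft_force: [0.2, -2.2, -0.4]
grip_width: 0.0852
```

```bash
python3 -c "
from h import *
s=st();print(s['joints'])"
```

```text
t 1.47 p [ 0.2459 -0.5041  0.4066] z [ 0.    -0.001 -1.   ] y [ 0.276 -0.961  0.001] q [-71.8  20.1  59.7  -0.  100.2   2.2] f [ 0.2 -2.2 -0.4] w 0.0852
[-7.18301933e+01  2.00564274e+01  5.97071683e+01 -5.63737438e-05
  1.00199963e+02  2.16694462e+00]
```

Request:
drive_tool(
  targets="0 0 0.04 0.038 0.0854; 0 0 0.08 0.038 0.0854; 0 0 0.12 0.038 0.0854; 0 0 0.16 0.038 0.0854; 0 0 0.2 0.038 0.0854",
)

```text
time_s: 1.88
eef_pos: [0.2464, -0.5054, 0.5855]
ee_rot: [[0.95, 0.312, 0.002], [0.312, -0.95, -0.007], [0.0, 0.007, -1.0]]
ft_force: [0.8, -0.4, 1.5]
grip_width: 0.0856
```

Request:
drive_tool(
  targets="0 0 0.04 0 0.0854; 0 0 0.08 0 0.0854; 0 0 0.12 0 0.0854; 0 0 0.16 0 0.0854; 0 0 0.2 0 0.0854",
)

```text
time_s: 2.3
eef_pos: [0.196, -0.4003, 0.6782]
ee_rot: [[0.95, 0.312, 0.004], [0.312, -0.95, 0.006], [0.005, -0.004, -1.0]]
ft_force: [0.3, 0.6, 0.5]
grip_width: 0.0853
```

```bash
python3 -c "
from h import *
s=st()"
```

```text
t 2.3 p [ 0.196  -0.4003  0.6782] z [ 0.004  0.006 -1.   ] y [ 0.312 -0.95  -0.004] q [-74.   25.9   2.1   0.6 152.3  -1.7] f [0.3 0.6 0.5] w 0.0853
```

Request:
drive_tool(
  targets="-0.04 0.14 0.18 0 0.0854; -0.04 0.14 0.18 0 0.0854; -0.04 0.14 0.18 0 0.0854; -0.04 0.14 0.18 0 0.0854; -0.04 0.14 0.18 0 0.0854",
)

```text
time_s: 2.72
eef_pos: [0.2003, -0.3631, 0.7066]
ee_rot: [[0.95, 0.312, 0.021], [0.313, -0.948, -0.059], [0.002, 0.063, -0.998]]
ft_force: [-0.7, 0.5, -0.5]
grip_width: 0.0855
```

```bash
python3 -c "
from h import *
s=st()"
```

```text
t 2.72 p [ 0.2003 -0.3631  0.7066] z [ 0.021 -0.059 -0.998] y [ 0.312 -0.948  0.063] q [-71.8  22.    2.1   0.2 152.2   0.2] f [-0.7  0.5 -0.5] w 0.0855
```

Out-of-reach requests tilt the tool, and each new call starts from the measured pose. So I can tilt it square to the tray floor this way.

Request:
drive_tool(
  targets="-0.13 0.42 0.5 0 0.0854; -0.13 0.42 0.5 0 0.0854; -0.13 0.42 0.5 0 0.0854; -0.13 0.42 0.5 0 0.0854; -0.13 0.42 0.5 0 0.0854",
)

```text
time_s: 3.13
eef_pos: [0.2102, -0.3184, 0.7327]
ee_rot: [[0.95, 0.31, 0.042], [0.313, -0.942, -0.123], [0.001, 0.13, -0.992]]
ft_force: [-0.2, 0.0, -0.4]
grip_width: 0.0856
```

```bash
python3 -c "
from h import *
s=st()"
```

```text
t 3.13 p [ 0.2102 -0.3184  0.7327] z [ 0.042 -0.123 -0.992] y [ 0.31  -0.942  0.13 ] q [-67.7  18.2   2.1  -1.  152.2   3.1] f [-0.2  0.  -0.4] w 0.0856
```

Request:
drive_tool(
  targets="-0.07 0.14 0.16 0 0.0854; -0.07 0.14 0.16 0 0.0854",
)

```text
time_s: 3.3
eef_pos: [0.2014, -0.2923, 0.7511]
ee_rot: [[0.95, 0.308, 0.056], [0.313, -0.934, -0.171], [-0.0, 0.18, -0.984]]
ft_force: [-0.1, 1.7, 0.8]
grip_width: 0.0855
```

Request:
drive_tool(
  targets="-0.07 0.14 0.16 0 0.0854; -0.07 0.14 0.16 0 0.0854",
)

```text
time_s: 3.47
eef_pos: [0.1923, -0.2636, 0.7689]
ee_rot: [[0.95, 0.305, 0.071], [0.313, -0.924, -0.221], [-0.002, 0.232, -0.973]]
ft_force: [-1.2, 1.0, 0.2]
grip_width: 0.0851
```

Request:
drive_tool(
  targets="-0.07 0.14 0.14 0 0.0854; -0.07 0.14 0.14 0 0.0854",
)

```text
time_s: 3.63
eef_pos: [0.1839, -0.2326, 0.7848]
ee_rot: [[0.95, 0.3, 0.084], [0.311, -0.911, -0.27], [-0.005, 0.283, -0.959]]
ft_force: [-0.6, 0.3, 0.5]
grip_width: 0.0855
```

```bash
python3 -c "
from h import *
s=st()"
```

```text
t 3.63 p [ 0.1839 -0.2326  0.7848] z [ 0.084 -0.27  -0.959] y [ 0.3   -0.911  0.283] q [-63.9   9.3   2.1  -5.4 152.3   2.8] f [-0.6  0.3  0.5] w 0.0855
```

Request:
drive_tool(
  targets="-0.08 0.14 0.12 0 0.0854; -0.08 0.14 0.12 0 0.0854",
)

```text
time_s: 3.8
eef_pos: [0.1739, -0.1993, 0.7991]
ee_rot: [[0.951, 0.295, 0.094], [0.309, -0.896, -0.32], [-0.01, 0.333, -0.943]]
ft_force: [-0.0, 0.4, -0.4]
grip_width: 0.0854
```

Request:
drive_tool(
  targets="-0.08 0.14 0.12 0 0.0854; -0.08 0.14 0.12 0 0.0854",
)

```text
time_s: 3.97
eef_pos: [0.1636, -0.1603, 0.8112]
ee_rot: [[0.952, 0.288, 0.102], [0.305, -0.879, -0.366], [-0.015, 0.38, -0.925]]
ft_force: [0.6, 0.8, 0.5]
grip_width: 0.0853
```

Run:
```python
from h import *
s=st()
c=ctrl.capture("top")
b=unproj(c,(225.8,174.3),.085);r=unproj(c,(352.5,169.5),.085);print(b,r,(b+r)/2,np.degrees(np.arctan2(-(b-r)[0],(b-r)[1])),np.linalg.norm(b-r))
for p in((251.6,173.3),(310.6,171.4)):print(unproj(c,p,.095))
```

```text
t 3.97 p [ 0.1636 -0.1603  0.8112] z [ 0.102 -0.366 -0.925] y [ 0.288 -0.879  0.38 ] q [-52.3   3.6   2.1 -17.9 152.3   2.3] f [0.6 0.8 0.5] w 0.0853
[0.61223486 0.18618423 0.085     ] [ 0.62756702 -0.18155748  0.085     ] [0.61990094 0.00231337 0.085     ] 2.387435726794849 0.36806119071624543
[0.61390652 0.11044913 0.095     ]
[ 0.62002238 -0.05962099  0.095     ]
```

Request:
drive_tool(
  targets="-0.08 0.1 0.12 0 0.0854; -0.08 0.1 0.12 0 0.0854",
)

```text
time_s: 4.18
eef_pos: [0.1436, -0.1219, 0.8211]
ee_rot: [[0.953, 0.282, 0.109], [0.302, -0.862, -0.408], [-0.021, 0.422, -0.907]]
ft_force: [-0.6, 1.0, -0.3]
grip_width: 0.0852
```

Request:
drive_tool(
  targets="0.03 -0.01 -0.02 0.12 0; 0.06 -0.02 -0.04 0.24 0; 0.09 -0.02 -0.06 0.36 0; 0.12 -0.02 -0.09 0.48 0; 0.15 -0.02 -0.12 0.6 0",
)

```text
time_s: 4.6
eef_pos: [0.287, -0.1408, 0.7074]
ee_rot: [[0.639, 0.703, 0.314], [0.769, -0.573, -0.284], [-0.02, 0.422, -0.906]]
ft_force: [0.7, -0.7, 1.1]
grip_width: 0.0256
```

```bash
cat >> h.py <<'E'
PSI=np.radians(2.39);O=np.array([.640,.0023,.042])
_c,_s=np.cos(PSI),np.sin(PSI);RZ=np.array([[_c,-_s,0],[_s,_c,0],[0,0,1]]);a=np.radians(25)
RT=RZ@np.array([[np.cos(a),0,-np.sin(a)],[0,1,0],[np.sin(a),0,np.cos(a)]])
def T(x,y,z): return O+RT@np.array([x,y,z])/1000
def tray(p): return np.round(RT.T@(np.asarray(p)-O)*1000,1)
def to(s,P): print("shift",np.round(np.asarray(P)-s["eef_pos"],4),"tgt",np.round(P,4), "tiltx",np.round(np.degrees(np.arcsin(s["ee_rot"][2,1])),2),"az_y",np.round(np.degrees(np.arctan2(s["ee_rot"][1,1],s["ee_rot"][0,1])),2),"xz",np.round(s["ee_rot"][2,0],3))
E
python3 -c "
from h import *
s=st();to(s,T(0,146,200));to(s,T(0,146,30))"
```

```text
t 4.6 p [ 0.287  -0.1408  0.7074] z [ 0.314 -0.284 -0.906] y [ 0.703 -0.573  0.422] q [-3.84e+01 -1.03e+01  4.83e+01 -1.80e+00  1.17e+02 -1.00e-01] f [ 0.7 -0.7  1.1] w 0.0256
shift [ 0.2625  0.2854 -0.4841] tgt [0.5495 0.1446 0.2233] tiltx 24.98 az_y -39.17 xz -0.02
shift [ 0.3343  0.2884 -0.6382] tgt [0.6212 0.1476 0.0692] tiltx 24.98 az_y -39.17 xz -0.02
```

Request:
drive_tool(
  targets="0.018 0.02 -0.03 0.12 0; 0.036 0.04 -0.06 0.24 0; 0.053 0.057 -0.09 0.36 0; 0.07 0.076 -0.125 0.48 0; 0.088 0.095 -0.16 0.6 0",
)

```text
time_s: 5.02
eef_pos: [0.3736, -0.0457, 0.5487]
ee_rot: [[0.087, 0.903, 0.42], [0.996, -0.07, -0.055], [-0.02, 0.423, -0.906]]
ft_force: [1.4, -0.0, 0.5]
grip_width: -0.0001
```

Request:
drive_tool(
  targets="0.018 0.02 -0.032 0.06 0; 0.036 0.04 -0.064 0.126 0; 0.053 0.057 -0.096 0.126 0; 0.07 0.076 -0.13 0.126 0; 0.088 0.095 -0.16 0.126 0",
)

```text
time_s: 5.43
eef_pos: [0.4614, 0.0508, 0.3865]
ee_rot: [[-0.04, 0.905, 0.423], [0.999, 0.045, -0.001], [-0.02, 0.422, -0.906]]
ft_force: [0.9, -1.1, 0.9]
grip_width: 0.0001
```

Request:
drive_tool(
  targets="0.018 0.02 -0.032 0 0; 0.036 0.04 -0.064 0 0; 0.053 0.057 -0.096 0 0; 0.07 0.076 -0.13 0 0; 0.087 0.095 -0.16 0 0",
)

```text
time_s: 5.85
eef_pos: [0.5482, 0.1474, 0.2241]
ee_rot: [[-0.041, 0.906, 0.422], [0.999, 0.046, -0.001], [-0.02, 0.421, -0.907]]
ft_force: [0.7, -0.3, 0.4]
grip_width: 0.0001
```

Run:
```python
from h import *
s=st();to(s,T(0,146,200));to(s,T(0,146,30));print(tray(s["eef_pos"]))
c=ctrl.capture("wrist");cv2.imwrite("pics/w1.png",c["img"])
ov=c["img"].copy()
for y in (180,-180):
    for x in(-28,28):
        for z in (0,50):
            p=proj(c,T(x,y,z));cv2.circle(ov,tuple(int(v) for v in p),3,(0,255,0),-1)
for y,x,z in((112,-26,60),(112,26,60),(104,-26,60),(104,26,60),(-56,26,60),(-56,-26,60)):
    p=proj(c,T(x,y,z));cv2.circle(ov,tuple(int(v) for v in p),3,(255,255,0),-1)
cv2.imwrite("pics/w1o.png",ov)
```

```text
t 5.85 p [0.5482 0.1474 0.2241] z [ 0.422 -0.001 -0.907] y [0.906 0.046 0.421] q [  9.6  13.  102.9  -6.4  39.6  11. ] f [ 0.7 -0.3  0.4] w 0.0001
shift [ 0.0013 -0.0028 -0.0009] tgt [0.5495 0.1446 0.2233] tiltx 24.91 az_y 2.9 xz -0.02
shift [ 0.073   0.0002 -0.1549] tgt [0.6212 0.1476 0.0692] tiltx 24.91 az_y 2.9 xz -0.02
[ -0.7 148.8 201.3]
```

View pics/w1o.png

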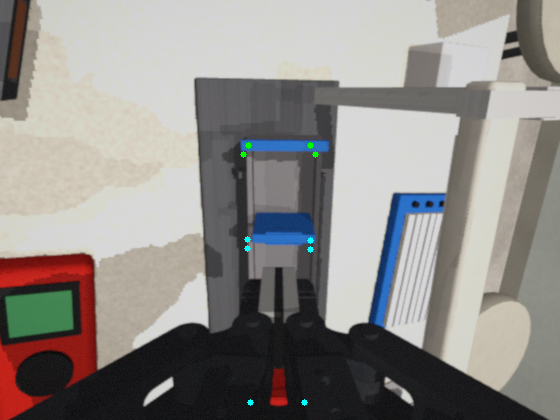

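Run:
```python
from h import *
im=cv2.imread("pics/w1.png");c=ctrl.capture("wrist")
h=cv2.cvtColor(im,cv2.COLOR_BGR2HSV);m=cv2.inRange(h,(100,120,40),(130,255,255))[100:260,220:345]
for r in list(range(36,56,1))+list(range(108,150,2)):
    x=np.where(m[r]>0)[0]
    if len(x):print(r+100,x.min()+220,x.max()+220,h[r+100,280],end=" | ")
print()
for P in((-33,180,50),(33,180,50),(-33,186,50),(33,186,50),(-26,112,60),(26,112,60),(-26,104,60),(26,104,60),(-26,112,0),(26,112,0)):print(P,np.round(proj(c,T(*P)),1))
V=c["view"];print("cam tray",tray(-V[:3,:3].T@V[:3,3]))
# fit origin shift + yaw from edges
```

```text
139 242 264 [110 111 101] | 140 241 328 [108 184 154] | 141 241 328 [106 195 190] | 142 240 328 [107 192 199] | 143 240 328 [107 190 199] | 144 240 328 [106 195 199] | 145 240 328 [107 195 199] | 146 240 328 [106 195 197] | 147 240 328 [107 192 199] | 148 240 328 [107 194 198] | 149 240 328 [107 189 198] | 150 240 328 [108 176 183] | 151 242 327 [112  97 134] | 214 256 309 [108 203 112] | 216 256 310 [107 223 110] | 218 255 310 [108 207 111] | 220 255 311 [107 208 113] | 222 255 312 [108 201 113] | 224 254 312 [107 211 110] | 226 254 312 [107 207 107] | 228 254 313 [108 216 105] | 230 253 313 [108 201 114] | 232 253 313 [107 202 163] | 234 252 314 [107 201 174] | 236 252 315 [106 200 196] | 238 252 315 [107 197 197] | 240 252 315 [106 199 196] | 242 253 314 [106 199 195] | 244 266 301 [110 144 182] | 
(-33, 180, 50) [243.5 158. ]
(33, 180, 50) [329.8 158.9]
(-33, 186, 50) [243.3 150.2]
(33, 186, 50) [330.2 151. ]
(-26, 112, 60) [252.8 245.2]
(26, 112, 60) [318.1 246. ]
(-26, 104, 60) [253.  254.4]
(26, 104, 60) [317.7 255.2]
(-26, 112, 0) [257.7 220.2]
(26, 112, 0) [312.5 220.8]
cam tray [ -3.2 230.1 334.1]
```

```bash
cat >> h.py <<'E'
def rows(lo,hi,box,name="wrist"):
    c=ctrl.capture(name);h=cv2.cvtColor(c["img"],cv2.COLOR_BGR2HSV);x0,y0,x1,y1=box
    m=cv2.inRange(h,lo,hi)[y0:y1,x0:x1];n,l,s,ce=cv2.connectedComponentsWithStats(m)
    return c,[(s[i]+[x0,y0,0,0,0]).tolist() for i in range(1,n) if s[i,4]>60]
E
python3 - <<'E'
from h import *
s=st();print(tray(s["eef_pos"]))
c,b=rows((100,120,40),(130,255,255),(220,100,345,270));print(b)
for P in((-33,180,50),(33,180,50),(-33,186,50),(33,186,50),(-26,112,60),(26,112,60),(-26,104,60),(26,104,60),(-26,112,0),(26,112,0)):print(P,np.round(proj(c,T(*P)),1))
E
```

```text
t 5.95 p [0.5467 0.1479 0.2184] z [ 0.411 -0.002 -0.912] y [0.911 0.048 0.41 ] q [  9.6  13.5 103.   -6.4  39.7  11. ] f [ 0.3  0.1 -0.5] w -0.0
[ -4.4 149.4 196.7]
[[247, 140, 90, 14, 1084], [258, 215, 65, 34, 1958]]
(-33, 180, 50) [244.1 155.6]
(33, 180, 50) [329.7 156.6]
(-33, 186, 50) [243.9 147.8]
(33, 186, 50) [330.1 148.8]
(-26, 112, 60) [253.2 242.2]
(26, 112, 60) [318.  243.1]
(-26, 104, 60) [253.3 251.4]
(26, 104, 60) [317.5 252.2]
(-26, 112, 0) [258.  217.8]
(26, 112, 0) [312.4 218.5]
```

Request:
drive_tool(
  targets="0 0 0 0 0; 0 0 0 0 0; 0 0 0 0 0",
)

```text
time_s: 6.25
eef_pos: [0.5474, 0.1467, 0.2239]
ee_rot: [[-0.042, 0.908, 0.418], [0.999, 0.047, -0.002], [-0.021, 0.417, -0.909]]
ft_force: [-0.5, 0.2, -0.3]
grip_width: 0.0001
```

Run:
```python
from h import *
for k in range(4):
    s=st();print(tray(s["eef_pos"]),"qd",np.round(s["qd"],2))
    c,b=rows((100,120,40),(130,255,255),(220,100,345,270));print(b)
for P in((-33,180,50),(33,180,50),(-33,186,50),(33,186,50),(-26,112,60),(26,112,60),(-26,104,60),(26,104,60),(-26,112,0),(26,112,0)):print(P,np.round(proj(c,T(*P)),1))
```

```text
t 6.25 p [0.5474 0.1467 0.2239] z [ 0.418 -0.002 -0.909] y [0.908 0.047 0.417] q [  9.5  13.  102.9  -6.3  39.9  10.8] f [-0.5  0.2 -0.3] w 0.0001
[ -1.6 148.2 201.4] qd [-0.26 -0.47 -0.01 -0.06 -0.22  0.12]
[[242, 138, 89, 13, 1032], [254, 212, 63, 33, 1856]]
t 6.3 p [0.5474 0.1466 0.224 ] z [ 0.418 -0.002 -0.908] y [0.907 0.047 0.418] q [  9.5  13.  102.9  -6.3  39.9  10.8] f [ 0.5 -0.9  0.2] w 0.0001
[ -1.4 148.1 201.5] qd [-0.05  0.05  0.02 -0.03 -0.18  0.06]
[[242, 138, 89, 13, 1043], [254, 212, 63, 33, 1864]]
t 6.35 p [0.5474 0.1466 0.2239] z [ 0.418 -0.002 -0.908] y [0.907 0.047 0.418] q [  9.5  13.  102.9  -6.3  39.9  10.8] f [1.  0.7 0.6] w -0.0001
[ -1.5 148.  201.4] qd [ 0.04  0.28 -0.01 -0.1  -0.09  0.08]
[[242, 138, 89, 13, 1043], [254, 212, 63, 33, 1867]]
t 6.4 p [0.5474 0.1466 0.2237] z [ 0.418 -0.002 -0.909] y [0.908 0.047 0.417] q [  9.5  13.  102.9  -6.3  39.9  10.8] f [-1.2  0.3  0.1] w -0.0
[ -1.6 148.1 201.2] qd [ 0.08  0.39  0.09 -0.05 -0.09 -0.07]
[[242, 138, 90, 13, 1042], [254, 212, 64, 33, 1864]]
(-33, 180, 50) [239.5 153. ]
(33, 180, 50) [324.  153.8]
(-33, 186, 50) [239.3 145.3]
(33, 186, 50) [324.3 146.1]
(-26, 112, 60) [248.9 238.7]
(26, 112, 60) [312.8 239.3]
(-26, 104, 60) [249.  247.7]
(26, 104, 60) [312.4 248.3]
(-26, 112, 0) [253.9 215.1]
(26, 112, 0) [307.7 215.6]
```

```bash
cat >> h.py <<'E'
O=O+RT@np.array([2.5,2,0])/1000
E
python3 - <<'E'
from h import *
s=st();print(tray(s["eef_pos"]))
to(s,T(0,146,120));to(s,T(0,146,30));print(T(0,10,30)-T(0,146,30),T(0,10,150)-T(0,10,30))
E
```

```text
t 6.45 p [0.5474 0.1467 0.2234] z [ 0.417 -0.002 -0.909] y [0.908 0.047 0.417] q [  9.5  13.  102.9  -6.3  39.9  10.8] f [0.  0.5 0.8] w -0.0002
[ -4.3 146.1 201. ]
shift [ 0.0381  0.0015 -0.0716] tgt [0.5854 0.1482 0.1518] tiltx 24.64 az_y 2.96 xz -0.021
shift [ 0.0761  0.0031 -0.1532] tgt [0.6234 0.1497 0.0702] tiltx 24.64 az_y 2.96 xz -0.021
[ 0.00567137 -0.1358817   0.        ] [-0.05067008 -0.00211485  0.10875693]
```

Request:
drive_tool(
  targets="0.018 0.001 -0.034 0 0; 0.036 0.001 -0.07 0 0; 0.05 0.002 -0.1 0 0; 0.064 0.002 -0.128 0 0; 0.076 0.003 -0.153 0 0",
)

```text
time_s: 6.87
eef_pos: [0.624, 0.1492, 0.0691]
ee_rot: [[-0.041, 0.908, 0.418], [0.999, 0.046, -0.002], [-0.021, 0.417, -0.909]]
ft_force: [0.1, -0.3, -0.5]
grip_width: 0.0006
```

Request:
drive_tool(
  targets="0 -0.01 0 0 0; 0.001 -0.03 0 0 0; 0.002 -0.05 0 0 0; 0.003 -0.07 0 0 0; 0.004 -0.09 0 0 0",
)

```text
time_s: 7.28
eef_pos: [0.6273, 0.0589, 0.0688]
ee_rot: [[-0.042, 0.908, 0.416], [0.999, 0.046, -0.001], [-0.02, 0.416, -0.909]]
ft_force: [0.1, 5.0, -3.1]
grip_width: -0.0002
```

Run:
```python
from h import *
s=st();print(tray(s["eef_pos"]));to(s,T(0,10,30))
```

```text
t 7.28 p [0.6273 0.0589 0.0688] z [ 0.416 -0.001 -0.909] y [0.908 0.046 0.416] q [ -2.   31.  104.3   2.2  20.1  -6.5] f [ 0.1  5.  -3.1] w -0.0002
[-0.5 55.1 28.6]
shift [ 0.0018 -0.0451  0.0015] tgt [0.6291 0.0139 0.0702] tiltx 24.56 az_y 2.92 xz -0.02
```

Request:
drive_tool(
  targets="0.001 -0.015 0.001 0 0; 0.001 -0.03 0.001 0 0; 0.002 -0.041 0.001 0 0; 0.002 -0.045 0.001 0 0; 0.002 -0.045 0.001 0 0",
)

```text
time_s: 7.7
eef_pos: [0.6295, 0.013, 0.0702]
ee_rot: [[-0.04, 0.908, 0.417], [0.999, 0.045, -0.002], [-0.02, 0.416, -0.909]]
ft_force: [-0.3, -0.4, 0.4]
grip_width: 0.0003
```

Request:
drive_tool(
  targets="0 0.005 0 0 0; -0.018 0.005 0.034 0 0; -0.034 0.005 0.07 0 0; -0.05 0.005 0.105 0 0; -0.066 0.005 0.14 0 0",
)

```text
time_s: 8.12
eef_pos: [0.5626, 0.0187, 0.2117]
ee_rot: [[-0.041, 0.908, 0.417], [0.999, 0.046, -0.002], [-0.021, 0.416, -0.909]]
ft_force: [0.6, -0.2, -0.0]
grip_width: 0.0001
```

Run:
```python
from h import *
s=st();print(tray(s["eef_pos"]))
c=ctrl.capture("top");h=cv2.cvtColor(c["img"],cv2.COLOR_BGR2HSV)
m=cv2.inRange(h,(100,110,40),(130,255,255));n,l,S,ce=cv2.connectedComponentsWithStats(m)
for i in range(1,n):
    if S[i,4]>20 and S[i,1]>140: print(S[i],ce[i],tray(unproj(c,ce[i]+.5,.09)))
# tool poses for parts
g=cv2.cvtColor(c["img"],cv2.COLOR_BGR2GRAY)
cv2.imwrite("pics/top1c.png",cv2.resize(c["img"][215:275,140:420],None,fx=2.8,fy=2.8,interpolation=cv2.INTER_CUBIC))
```

```text
t 8.12 p [0.5626 0.0187 0.2117] z [ 0.417 -0.002 -0.909] y [0.908 0.046 0.416] q [ -7.6  12.9 105.2   5.   37.5 -13.5] f [ 0.6 -0.2 -0. ] w 0.0001
[ -0.2  17.6 186.2]
[289 161   5  20  80] [291.125 171.35 ] [-1.2 -8.4 52.4]
[223 163   5  23  80] [225.2375 173.4125] [-1.000e-01  1.824e+02  5.180e+01]
```

View pics/top1c.png

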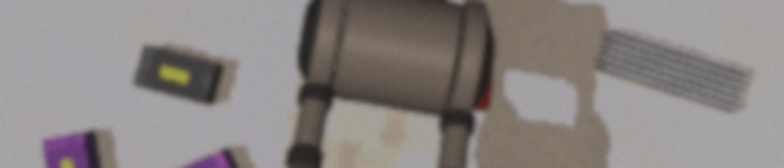

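Request:
drive_tool(
  targets="-0.04 -0.006 0.01 -0.08 0; -0.08 -0.012 0.02 -0.16 0; -0.12 -0.018 0.03 -0.24 0.04; -0.16 -0.024 0.04 -0.316 0.085; -0.2 -0.03 0.04 -0.316 0.085",
)

```text
time_s: 8.58
eef_pos: [0.3647, -0.0106, 0.2613]
ee_rot: [[0.275, 0.871, 0.408], [0.961, -0.239, -0.138], [-0.022, 0.43, -0.902]]
ft_force: [0.5, -1.1, 0.6]
grip_width: 0.036
```

Request:
drive_tool(
  targets="-0.08 0.02 -0.03 0 0.085; -0.1 0.026 -0.04 0 0.085; -0.1 0.026 -0.04 0 0.085",
)

```text
time_s: 8.83
eef_pos: [0.2614, 0.016, 0.2197]
ee_rot: [[0.275, 0.871, 0.408], [0.961, -0.239, -0.138], [-0.023, 0.43, -0.903]]
ft_force: [-0.7, -0.2, 0.2]
grip_width: 0.0719
```

Run:
```python
from h import *
s=st();to(s,T(0,10,30))
```

```text
t 8.83 p [0.2614 0.016  0.2197] z [ 0.408 -0.138 -0.903] y [ 0.871 -0.239  0.43 ] q [ -7.6 -24.9 135.9  -6.8  44.1  11.9] f [-0.7 -0.2  0.2] w 0.0719
shift [ 0.3677 -0.0022 -0.1494] tgt [0.6291 0.0139 0.0702] tiltx 25.47 az_y -15.36 xz -0.023
```

Run:
```python
import numpy as np
from scipy.optimize import least_squares,brentq
D=[((20,87.3,73.1),.5194,.231),((20.1,59.7,100.2),.5557,.4066),((22,2.1,152.2),.4077,.7066),((13,102.9,39.9),.5616,.2239),((31,104.3,20.1),.6254,.0688),((25.9,2.1,152.3),np.sqrt(.196**2+.4003**2-.0058),.6782)]
def fk(p,q):
    a,h,L1,L2,Lt=p;x,y,w=np.cumsum(np.radians(q));return np.array([a+L1*np.sin(x)+L2*np.sin(y)+Lt*np.sin(w),h+L1*np.cos(x)+L2*np.cos(y)+Lt*np.cos(w)])
f=least_squares(lambda p:np.concatenate([fk(p,q)-[r,z] for q,r,z in D]),[0,.2,.3,.3,.2]);p=f.x;print(p,np.abs(f.fun).max())
def ik(r,z,pitch):
    g=least_squares(lambda q:np.r_[fk(p,(q[0],q[1],pitch-q[0]-q[1]))-[r,z]],[10,100]);return g.x[0],g.x[1],pitch-sum(g.x),np.abs(g.fun).max()
for pitch in(155,165,180):
    for z in(.03,.1,.2,.3):
        print(pitch,z,[(r,)+tuple(int(v) for v in ik(r,z,pitch)[:3]) for r in(.25,.3,.35,.4,.45,.5,.55,.6)])
```

```text
[0.02222093 0.08400776 0.50770711 0.37535108 0.20592032] 0.033399906195688556
155 0.03 [(0.25, 8, 161, -14), (0.3, 11, 154, -11), (0.35, 14, 147, -7), (0.4, 17, 141, -4), (0.45, 21, 134, 0), (0.5, 24, 126, 3), (0.55, 27, 119, 7), (0.6, 31, 111, 11)]
155 0.1 [(0.25, -10, 152, 12), (0.3, -3, 147, 10), (0.35, 2, 141, 10), (0.4, 7, 135, 11), (0.45, 12, 129, 13), (0.5, 16, 122, 15), (0.55, 20, 115, 18), (0.6, 25, 107, 21)]
155 0.2 [(0.25, -22, 138, 38), (0.3, -15, 135, 35), (0.35, -8, 130, 32), (0.4, -2, 125, 31), (0.45, 2, 120, 32), (0.5, 8, 113, 32), (0.55, 13, 107, 34), (0.6, 18, 100, 36)]
155 0.3 [(0.25, -27, 124, 57), (0.3, -20, 121, 53), (0.35, -14, 117, 51), (0.4, -8, 113, 49), (0.45, -2, 108, 48), (0.5, 3, 102, 48), (0.55, 8, 96, 49), (0.6, 14, 89, 51)]
165 0.03 [(0.25, 7, 155, 2), (0.3, 11, 149, 4), (0.35, 14, 142, 7), (0.4, 18, 135, 11), (0.45, 21, 128, 14), (0.5, 25, 121, 18), (0.55, 29, 113, 22), (0.6, 32, 105, 26)]
165 0.1 [(0.25, -7, 147, 24), (0.3, -1, 142, 23), (0.35, 4, 136, 24), (0.4, 9, 130, 25), (0.45, 13, 123, 27), (0.5, 18, 116, 29), (0.55, 22, 109, 32), (0.6, 27, 10
[... 331 characters left out ...]
 (0.6, 17, 82, 64)]
180 0.03 [(0.25, 9, 148, 21), (0.3, 13, 141, 24), (0.35, 17, 134, 27), (0.4, 21, 127, 31), (0.45, 24, 120, 34), (0.5, 28, 112, 38), (0.55, 32, 104, 42), (0.6, 36, 96, 47)]
180 0.1 [(0.25, -1, 141, 40), (0.3, 3, 135, 40), (0.35, 8, 129, 41), (0.4, 13, 122, 43), (0.45, 18, 115, 46), (0.5, 22, 108, 48), (0.55, 27, 100, 52), (0.6, 31, 92, 55)]
180 0.2 [(0.25, -11, 129, 62), (0.3, -5, 124, 60), (0.35, 0, 119, 60), (0.4, 5, 113, 60), (0.45, 10, 107, 61), (0.5, 16, 100, 63), (0.55, 21, 92, 66), (0.6, 26, 84, 69)]
180 0.3 [(0.25, -16, 116, 79), (0.3, -10, 112, 78), (0.35, -4, 107, 77), (0.4, 1, 101, 76), (0.45, 6, 95, 77), (0.5, 12, 88, 78), (0.55, 18, 81, 80), (0.6, 23, 72, 83)]
```

Request:
drive_tool(
  targets="0.036 -0.018 -0.02 0 0; 0.036 -0.018 -0.06 0 0; 0.036 -0.018 -0.1 0 0; 0.036 -0.018 -0.13 0 0",
)

```text
time_s: 9.17
eef_pos: [0.2871, 0.0031, 0.114]
ee_rot: [[0.28, 0.887, 0.366], [0.959, -0.245, -0.139], [-0.033, 0.39, -0.92]]
ft_force: [-2.1, 0.4, -0.2]
grip_width: 0.0264
```

Run:
```python
from h import *
s=st();to(s,T(0,10,30))
```

```text
t 9.17 p [0.2871 0.0031 0.114 ] z [ 0.366 -0.139 -0.92 ] y [ 0.887 -0.245  0.39 ] q [-10.2  -4.6 145.8 -14.5  16.6  18.8] f [-2.1  0.4 -0.2] w 0.0264
shift [ 0.342   0.0107 -0.0438] tgt [0.6291 0.0139 0.0702] tiltx 22.97 az_y -15.46 xz -0.033
```

Request:
drive_tool(
  targets="0 -0.01 -0.08 0 0; 0 -0.01 -0.08 0 0",
)

```text
time_s: 9.33
eef_pos: [0.2884, 0.0057, 0.1025]
ee_rot: [[0.284, 0.898, 0.335], [0.958, -0.249, -0.145], [-0.046, 0.362, -0.931]]
ft_force: [0.3, 0.8, 0.6]
grip_width: 0.0021
```

Request:
drive_tool(
  targets="0 -0.01 -0.06 0 0; 0 -0.01 -0.06 0 0",
)

```text
time_s: 9.5
eef_pos: [0.2913, 0.0089, 0.091]
ee_rot: [[0.29, 0.907, 0.305], [0.955, -0.252, -0.156], [-0.065, 0.336, -0.94]]
ft_force: [0.1, 0.1, 0.3]
grip_width: 0.0001
```

Run:
```python
from h import *
s=st();to(s,T(0,10,30))
```

```text
t 9.5 p [0.2913 0.0089 0.091 ] z [ 0.305 -0.156 -0.94 ] y [ 0.907 -0.252  0.336] q [ -5.5   2.3 144.5 -26.9  16.2  35.5] f [0.1 0.1 0.3] w 0.0001
shift [ 0.3377  0.0049 -0.0208] tgt [0.6291 0.0139 0.0702] tiltx 19.64 az_y -15.55 xz -0.065
```

Request:
drive_tool(
  targets="0 -0.01 0.03 0.12 0; 0 -0.01 0.05 0.24 0; 0 -0.01 0.06 0.3 0; 0 -0.01 0.06 0.3 0",
)

```text
time_s: 9.83
eef_pos: [0.2914, -0.0031, 0.1433]
ee_rot: [[0.101, 0.941, 0.323], [0.992, -0.07, -0.106], [-0.077, 0.331, -0.941]]
ft_force: [0.6, -0.3, -0.6]
grip_width: -0.0001
```

Request:
drive_tool(
  targets="0 0 -0.04 0 0; 0 0 -0.08 0 0; 0 0 -0.12 0 0",
)

```text
time_s: 10.08
eef_pos: [0.2912, 0.0009, 0.0896]
ee_rot: [[0.101, 0.952, 0.29], [0.992, -0.074, -0.103], [-0.076, 0.298, -0.952]]
ft_force: [0.3, -0.3, 0.8]
grip_width: 0.0001
```

Request:
drive_tool(
  targets="0 0 -0.06 0 0; 0 0 -0.06 0 0",
)

```text
time_s: 10.25
eef_pos: [0.2964, 0.0064, 0.0786]
ee_rot: [[0.102, 0.961, 0.259], [0.992, -0.077, -0.104], [-0.08, 0.267, -0.96]]
ft_force: [0.8, -0.5, 1.2]
grip_width: -0.0001
```

Run:
```python
from h import *
s=st();to(s,T(0,10,30))
```

```text
t 10.25 p [0.2964 0.0064 0.0786] z [ 0.259 -0.104 -0.96 ] y [ 0.961 -0.077  0.267] q [-10.2   5.1 143.2 -11.7  16.2   5.9] f [ 0.8 -0.5  1.2] w -0.0001
shift [ 0.3327  0.0074 -0.0083] tgt [0.6291 0.0139 0.0702] tiltx 15.48 az_y -4.57 xz -0.08
```

Request:
drive_tool(
  targets="-0.02 -0.006 0.02 0.1 0; -0.03 -0.006 0.03 0.2 0; -0.03 -0.006 0.03 0.2 0",
)

```text
time_s: 10.5
eef_pos: [0.269, 0.0001, 0.1056]
ee_rot: [[-0.069, 0.961, 0.269], [0.994, 0.089, -0.061], [-0.082, 0.264, -0.961]]
ft_force: [0.4, -0.9, 0.2]
grip_width: -0.0003
```

Request:
drive_tool(
  targets="-0.02 0 -0.04 0 0; -0.02 0 -0.07 0 0; -0.02 0 -0.1 0 0",
)

```text
time_s: 10.75
eef_pos: [0.2448, -0.0045, 0.0737]
ee_rot: [[-0.074, 0.966, 0.247], [0.995, 0.088, -0.045], [-0.065, 0.243, -0.968]]
ft_force: [0.7, -0.0, 0.9]
grip_width: 0.0001
```

Request:
drive_tool(
  targets="-0.02 0 -0.06 0 0; -0.02 0 -0.06 0 0",
)

```text
time_s: 10.92
eef_pos: [0.2212, -0.0112, 0.0662]
ee_rot: [[-0.081, 0.969, 0.235], [0.996, 0.09, -0.027], [-0.047, 0.232, -0.972]]
ft_force: [-0.7, 0.2, 0.0]
grip_width: -0.0001
```

Request:
drive_tool(
  targets="-0.02 0 -0.05 0 0; -0.02 0 -0.05 0 0",
)

```text
time_s: 11.08
eef_pos: [0.2106, -0.0183, 0.0598]
ee_rot: [[-0.084, 0.972, 0.218], [0.996, 0.089, -0.015], [-0.034, 0.216, -0.976]]
ft_force: [0.3, -0.3, 0.1]
grip_width: -0.0
```

Run:
```python
from h import *
s=st();to(s,T(0,10,30))
```

```text
t 11.08 p [ 0.2106 -0.0183  0.0598] z [ 0.218 -0.015 -0.976] y [0.972 0.089 0.216] q [-37.8   0.2 154.7  26.1  16.2 -67.4] f [ 0.3 -0.3  0.1] w -0.0
shift [0.4185 0.0322 0.0105] tgt [0.6291 0.0139 0.0702] tiltx 12.49 az_y 5.23 xz -0.034
```

Request:
drive_tool(
  targets="0.03 0.01 0.03 0 0; 0.06 0.02 0.04 0 0; 0.08 0.02 0.03 0 0; 0.08 0.02 0.03 0 0",
)

```text
time_s: 11.42
eef_pos: [0.2942, 0.0018, 0.0913]
ee_rot: [[-0.082, 0.971, 0.223], [0.996, 0.088, -0.018], [-0.037, 0.221, -0.975]]
ft_force: [0.5, -1.4, 0.3]
grip_width: 0.0002
```

Request:
drive_tool(
  targets="0 0 -0.04 0 0; 0 0 -0.08 0 0; 0 0 -0.08 0 0",
)

```text
time_s: 11.67
eef_pos: [0.3016, -0.0003, 0.0499]
ee_rot: [[-0.086, 0.978, 0.19], [0.996, 0.088, -0.004], [-0.02, 0.189, -0.982]]
ft_force: [0.7, 0.4, 0.2]
grip_width: 0.0001
```

Request:
drive_tool(
  targets="-0.01 0 -0.05 0 0; -0.01 0 -0.05 0 0",
)

```text
time_s: 11.83
eef_pos: [0.3013, -0.0034, 0.0385]
ee_rot: [[-0.088, 0.983, 0.159], [0.996, 0.088, 0.01], [-0.004, 0.159, -0.987]]
ft_force: [-0.4, 0.3, 0.1]
grip_width: 0.0003
```

Run:
```python
from h import *
s=st();to(s,T(0,10,30))
```

```text
t 11.83 p [ 0.3013 -0.0034  0.0385] z [ 0.159  0.01  -0.987] y [0.983 0.088 0.159] q [-19.2  14.4 141.3  12.8  16.2 -36.3] f [-0.4  0.3  0.1] w 0.0003
shift [0.3278 0.0173 0.0318] tgt [0.6291 0.0139 0.0702] tiltx 9.17 az_y 5.12 xz -0.004
```

Request:
drive_tool(
  targets="0 0.04 0.02 0 0; -0.02 0.07 0.02 0 0; -0.03 0.095 0.02 0 0; -0.05 0.095 0.01 0 0; -0.06 0.095 0 0 0",
)

```text
time_s: 12.25
eef_pos: [0.238, 0.0936, 0.0483]
ee_rot: [[-0.092, 0.985, 0.147], [0.996, 0.092, 0.009], [-0.005, 0.147, -0.989]]
ft_force: [-1.4, -0.3, -0.8]
grip_width: 0.0001
```

Request:
drive_tool(
  targets="-0.05 0 0.0 0 0; -0.05 0 0 0 0",
)

```text
time_s: 12.42
eef_pos: [0.1839, 0.0936, 0.0527]
ee_rot: [[-0.092, 0.986, 0.141], [0.996, 0.092, 0.008], [-0.005, 0.141, -0.99]]
ft_force: [-1.8, -0.4, -0.3]
grip_width: 0.0001
```

Run:
```python
from h import *
s=st();to(s,T(0,10,30))
```

```text
t 12.42 p [0.1839 0.0936 0.0527] z [ 0.141  0.008 -0.99 ] y [0.986 0.092 0.141] q [  5.9   3.8 151.8  -1.3  16.3   1.8] f [-1.8 -0.4 -0.3] w 0.0001
shift [ 0.4452 -0.0797  0.0176] tgt [0.6291 0.0139 0.0702] tiltx 8.11 az_y 5.35 xz -0.005
```

Request:
drive_tool(
  targets="0.02 0 0 0 0; 0.02 0 -0.035 0 0; 0.02 0 -0.038 0 0; 0.02 0 -0.038 0 0",
)

```text
time_s: 12.75
eef_pos: [0.2088, 0.0961, 0.0457]
ee_rot: [[-0.091, 0.988, 0.124], [0.996, 0.092, 0.004], [-0.008, 0.123, -0.992]]
ft_force: [-0.4, -0.1, -0.3]
grip_width: -0.0001
```

Run:
```python
from h import *
s=st();to(s,T(0,10,30))
```

```text
t 12.75 p [0.2088 0.0961 0.0457] z [ 0.124  0.004 -0.992] y [0.988 0.092 0.123] q [  6.1   8.2 148.6  -1.9  16.2   2.6] f [-0.4 -0.1 -0.3] w -0.0001
shift [ 0.4203 -0.0823  0.0246] tgt [0.6291 0.0139 0.0702] tiltx 7.09 az_y 5.29 xz -0.008
```

Request:
drive_tool(
  targets="0 0 -0.1 0 0; 0 0 -0.1 0 0",
)

```text
time_s: 12.92
eef_pos: [0.2197, 0.1033, 0.0359]
ee_rot: [[-0.089, 0.991, 0.097], [0.996, 0.09, -0.004], [-0.013, 0.096, -0.995]]
ft_force: [0.8, -0.4, 0.6]
grip_width: -0.0001
```

Request:
drive_tool(
  targets="-0.01 0 -0.1 0 0; -0.01 0 -0.1 0 0",
)

```text
time_s: 13.08
eef_pos: [0.2269, 0.113, 0.0239]
ee_rot: [[-0.088, 0.994, 0.069], [0.996, 0.089, -0.015], [-0.021, 0.067, -0.998]]
ft_force: [0.6, -1.1, 0.6]
grip_width: 0.0002
```

Run:
```python
from h import *
s=st();to(s,T(0,10,30))
```

```text
t 13.08 p [0.2269 0.113  0.0239] z [ 0.069 -0.015 -0.998] y [0.994 0.089 0.067] q [ 11.   16.  144.2  -5.8  16.2  11.4] f [ 0.6 -1.1  0.6] w 0.0002
shift [ 0.4022 -0.0992  0.0463] tgt [0.6291 0.0139 0.0702] tiltx 3.85 az_y 5.13 xz -0.021
```

Request:
drive_tool(
  targets="-0.02 -0.015 0 0 0; -0.03 -0.02 -0.08 0 0; -0.03 -0.02 -0.08 0 0",
)

```text
time_s: 13.33
eef_pos: [0.2136, 0.104, 0.0201]
ee_rot: [[-0.086, 0.995, 0.041], [0.996, 0.087, -0.026], [-0.029, 0.038, -0.999]]
ft_force: [0.5, -0.1, -0.2]
grip_width: -0.0
```

Run:
```python
from h import *
s=st();to(s,[.424,-.267,.2])
c=ctrl.capture("top");im=c["img"];cv2.imwrite("pics/top2.png",im)
g=cv2.cvtColor(im,cv2.COLOR_BGR2GRAY)
for n,(x0,y0,x1,y1) in dict(hs=(350,222,415,264),tr=(180,224,226,256)).items():
    roi=g[y0:y1,x0:x1];t,m=cv2.threshold(roi,0,255,cv2.THRESH_BINARY_INV+cv2.THRESH_OTSU)
    k,l,S,ce=cv2.connectedComponentsWithStats(m);i=1+np.argmax(S[1:,4])
    r=cv2.minAreaRect(np.argwhere(l==i)[:,::-1].astype(np.float32));b=cv2.boxPoints(r)+[x0,y0]+.5*0
    print(n,t,S[i],r);print(np.round([unproj(c,p,.056)[:2] for p in b],3).tolist(),np.round(unproj(c,np.array(r[0])+[x0+.5,y0+.5],.05),4))
```

```text
t 13.33 p [0.2136 0.104  0.0201] z [ 0.041 -0.026 -0.999] y [0.995 0.087 0.038] q [  9.7  16.4 145.5  -6.6  16.2  11.1] f [ 0.5 -0.1 -0.2] w -0.0
shift [ 0.2104 -0.371   0.1799] tgt [ 0.424 -0.267  0.2  ] tiltx 2.2 az_y 5.01 xz -0.029
hs 134.0 [  3   3  56  30 887] ((30.376148223876953, 17.912845611572266), (54.1171875, 17.04930877685547), 16.699243545532227)
[[0.423, -0.183], [0.471, -0.197], [0.426, -0.348], [0.378, -0.333]] [ 0.4232 -0.2682  0.05  ]
tr 112.0 [  8   7  33  22 462] ((24.307052612304688, 16.848548889160156), (31.434843063354492, 16.68365478515625), 14.931418418884277)
[[0.407, 0.301], [0.455, 0.289], [0.431, 0.2], [0.384, 0.211]] [0.418  0.2498 0.05  ]
```

Request:
drive_tool(
  targets="0.01 0 0.04 0 0.085; 0.03 -0.02 0.08 -0.1 0.085; 0.05 -0.05 0.11 -0.2 0.085; 0.075 -0.085 0.13 -0.3 0.085; 0.1 -0.12 0.14 -0.379 0.085",
)

```text
time_s: 13.8
eef_pos: [0.3033, 0.0022, 0.155]
ee_rot: [[0.291, 0.956, 0.035], [0.956, -0.289, -0.04], [-0.028, 0.045, -0.999]]
ft_force: [1.7, 1.7, -0.9]
grip_width: 0.0603
```

Request:
drive_tool(
  targets="0.016 -0.037 0.01 0 0.085; 0.034 -0.074 0.02 0 0.085; 0.055 -0.11 0.03 0 0.085; 0.075 -0.148 0.04 0 0.085; 0.09 -0.185 0.04 0 0.085",
)

```text
time_s: 14.22
eef_pos: [0.3933, -0.1811, 0.1967]
ee_rot: [[0.291, 0.956, 0.04], [0.956, -0.289, -0.042], [-0.028, 0.05, -0.998]]
ft_force: [1.6, 0.2, 0.2]
grip_width: 0.085
```

Request:
drive_tool(
  targets="0.01 -0.035 0.0 0 0.085; 0.018 -0.066 0 0 0.085; 0.018 -0.066 0 0 0.085",
)

```text
time_s: 14.47
eef_pos: [0.413, -0.2525, 0.1969]
ee_rot: [[0.294, 0.955, 0.042], [0.955, -0.292, -0.045], [-0.031, 0.053, -0.998]]
ft_force: [-0.3, -0.2, 0.3]
grip_width: 0.085
```

Run:
```python
from h import *
s=st();to(s,[.4232,-.268,.2])
c=ctrl.capture("wrist");im=c["img"]
cs,sn=np.cos(np.radians(73.3)),np.sin(np.radians(73.3))
for a,b in((75,22),(75,-22),(-75,22),(-75,-22)):
    p=proj(c,[.4232+a*cs/1e3-b*sn/1e3,-.268+a*sn/1e3+b*cs/1e3,.056]);cv2.circle(im,tuple(int(v) for v in p),3,(0,255,0),-1)
cv2.imwrite("pics/w2.png",im)
```

```text
t 14.47 p [ 0.413  -0.2525  0.1969] z [ 0.042 -0.045 -0.998] y [ 0.955 -0.292  0.053] q [-40.2  15.3  99.4  -0.5  61.7 -23. ] f [-0.3 -0.2  0.3] w 0.085
shift [ 0.0102 -0.0155  0.0031] tgt [ 0.4232 -0.268   0.2   ] tiltx 3.06 az_y -16.98 xz -0.031
```

View pics/w2.png

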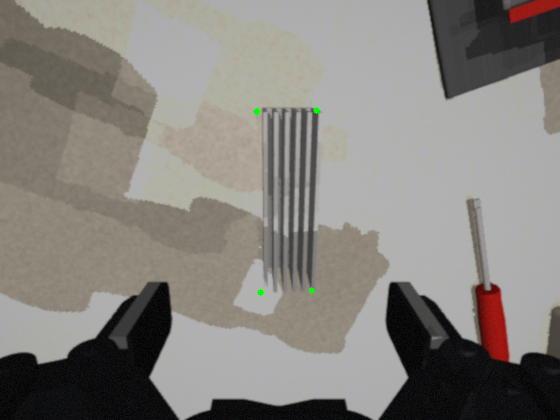

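Request:
drive_tool(
  targets="0.006 -0.008 -0.04 0 0.085; 0.012 -0.0155 -0.08 0 0.085; 0.012 -0.0155 -0.12 0 0.085; 0.012 -0.0155 -0.15 0 0.085; 0.012 -0.0155 -0.168 0 0.085",
)

```text
time_s: 14.93
eef_pos: [0.4222, -0.2623, 0.0254]
ee_rot: [[0.292, 0.956, 0.037], [0.956, -0.291, -0.039], [-0.026, 0.046, -0.999]]
ft_force: [-1.0, 0.7, -0.4]
grip_width: 0.0851
```

Run:
```python
from h import *
s=st();to(s,[.425,-.268,.028])
```

```text
t 14.93 p [ 0.4222 -0.2623  0.0254] z [ 0.037 -0.039 -0.999] y [ 0.956 -0.291  0.046] q [-40.5  31.2 108.   -0.5  37.8 -23.1] f [-1.   0.7 -0.4] w 0.0851
shift [ 0.0028 -0.0057  0.0026] tgt [ 0.425 -0.268  0.028] tiltx 2.65 az_y -16.93 xz -0.026
```

Request:
drive_tool(
  targets="0.002 -0.005 0.003 0 0.03; 0.002 -0.005 0.003 0 0.03; 0.002 -0.005 0.003 0 0.03; 0.002 -0.005 0.003 0 0.03; 0.002 -0.005 0.003 0 0.03",
)

```text
time_s: 15.35
eef_pos: [0.4256, -0.268, 0.0306]
ee_rot: [[0.292, 0.955, 0.04], [0.956, -0.291, -0.042], [-0.028, 0.051, -0.998]]
ft_force: [1.6, 1.1, 6.8]
grip_width: 0.043
```

Request:
drive_tool(
  targets="0 0 0.01 0 0.03; 0 0 0.03 0 0.03; 0 0 0.06 0 0.03; 0 0 0.09 0 0.03; 0 0 0.12 0 0.03",
)

```text
time_s: 15.77
eef_pos: [0.425, -0.2674, 0.1524]
ee_rot: [[0.292, 0.956, 0.04], [0.956, -0.291, -0.041], [-0.028, 0.05, -0.998]]
ft_force: [0.2, -0.6, -3.6]
grip_width: 0.0428
```

Run:
```python
from h import *
s=st()
c=ctrl.capture("wrist");cv2.imwrite("pics/w3.png",c["img"])
```

```text
t 15.77 p [ 0.425  -0.2674  0.1524] z [ 0.04  -0.041 -0.998] y [ 0.956 -0.291  0.05 ] q [-40.7  20.2 100.2  -0.4  56.3 -23.6] f [ 0.2 -0.6 -3.6] w 0.0428
```

View pics/w3.png

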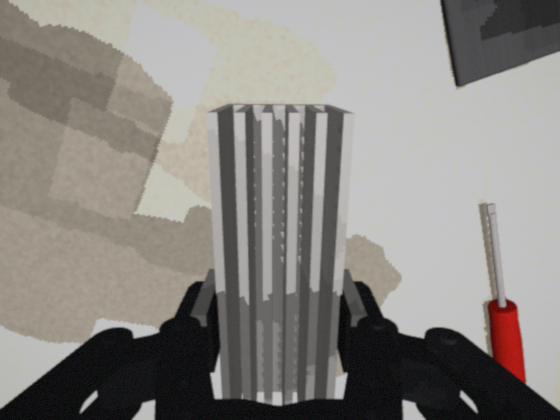

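Request:
drive_tool(
  targets="0.002 0.01 0.04 0 0.03; 0.004 0.027 0.077 0 0.03; 0.006 0.044 0.114 0 0.03; 0.008 0.061 0.15 0 0.03; 0.01 0.08 0.187 0 0.03",
)

```text
time_s: 16.23
eef_pos: [0.4366, -0.1898, 0.3448]
ee_rot: [[0.293, 0.955, 0.048], [0.956, -0.29, -0.048], [-0.032, 0.06, -0.998]]
ft_force: [1.6, -0.5, -3.7]
grip_width: 0.0433
```

Request:
drive_tool(
  targets="0.002 0.018 0.037 0 0.03; 0.005 0.036 0.075 0 0.03; 0.008 0.055 0.11 0 0.03; 0.011 0.075 0.148 0 0.03; 0.014 0.093 0.185 0 0.03",
)

```text
time_s: 16.65
eef_pos: [0.4492, -0.0959, 0.5304]
ee_rot: [[0.292, 0.955, 0.049], [0.956, -0.29, -0.048], [-0.032, 0.061, -0.998]]
ft_force: [1.9, -1.4, -3.9]
grip_width: 0.0434
```

Request:
drive_tool(
  targets="0 0.018 0.037 0 0.03; 0 0.036 0.075 0 0.03; 0 0.036 0.11 0 0.03; 0 0.036 0.15 0 0.03",
)

```text
time_s: 16.98
eef_pos: [0.4488, -0.0589, 0.6642]
ee_rot: [[0.29, 0.955, 0.054], [0.956, -0.288, -0.05], [-0.032, 0.066, -0.997]]
ft_force: [0.8, -1.1, -2.5]
grip_width: 0.0427
```

Run:
```python
from h import *
s=st();to(s,[.43,-.05,.7])
```

```text
t 16.98 p [ 0.4488 -0.0589  0.6642] z [ 0.054 -0.05  -0.997] y [ 0.955 -0.288  0.066] q [-15.8  18.5  18.8  -2.9 138.9  -1.3] f [ 0.8 -1.1 -2.5] w 0.0427
shift [-0.0188  0.0089  0.0358] tgt [ 0.43 -0.05  0.7 ] tiltx 3.79 az_y -16.76 xz -0.032
```

Request:
drive_tool(
  targets="-0.01 0.003 0.04 -0.087 0.03; -0.06 0.017 0.1 -0.087 0.03; -0.1 0.03 0.14 -0.087 0.03; -0.1 0.03 0.14 -0.087 0.03",
)

```text
time_s: 17.32
eef_pos: [0.3828, -0.0395, 0.7282]
ee_rot: [[0.372, 0.923, 0.098], [0.927, -0.366, -0.075], [-0.033, 0.119, -0.992]]
ft_force: [-2.3, 1.0, -3.1]
grip_width: 0.0427
```

Request:
drive_tool(
  targets="-0.135 0.041 0.18 0 0.03; -0.135 0.041 0.18 0 0.03; -0.135 0.041 0.18 0 0.03",
)

```text
time_s: 17.57
eef_pos: [0.351, -0.0258, 0.751]
ee_rot: [[0.373, 0.915, 0.155], [0.927, -0.361, -0.099], [-0.035, 0.181, -0.983]]
ft_force: [-1.2, -0.0, -3.8]
grip_width: 0.0427
```

Request:
drive_tool(
  targets="-0.135 0.041 0.17 0 0.03; -0.135 0.041 0.17 0 0.03; -0.135 0.041 0.17 0 0.03",
)

```text
time_s: 17.82
eef_pos: [0.3184, -0.0104, 0.7708]
ee_rot: [[0.373, 0.904, 0.209], [0.927, -0.354, -0.124], [-0.038, 0.24, -0.97]]
ft_force: [-0.1, 0.7, -3.4]
grip_width: 0.0425
```

Run:
```python
from h import *
s=st();to(s,[.43,-.05,.7])
```

```text
t 17.82 p [ 0.3184 -0.0104  0.7708] z [ 0.209 -0.124 -0.97 ] y [ 0.904 -0.354  0.24 ] q [-11.   12.    2.1 -10.1 152.3   1.1] f [-0.1  0.7 -3.4] w 0.0425
shift [ 0.1116 -0.0396 -0.0708] tgt [ 0.43 -0.05  0.7 ] tiltx 13.89 az_y -21.4 xz -0.038
```

Request:
drive_tool(
  targets="-0.135 0.06 0.16 0 0.03; -0.135 0.06 0.16 0 0.03; -0.135 0.06 0.16 0 0.03",
)

```text
time_s: 18.07
eef_pos: [0.2835, 0.0175, 0.7873]
ee_rot: [[0.374, 0.89, 0.26], [0.926, -0.347, -0.146], [-0.04, 0.296, -0.954]]
ft_force: [-0.3, 0.8, -4.0]
grip_width: 0.0428
```

Request:
drive_tool(
  targets="-0.135 0.06 0.15 0 0.03; -0.135 0.06 0.15 0 0.03; -0.135 0.06 0.15 0 0.03",
)

```text
time_s: 18.32
eef_pos: [0.2411, 0.0487, 0.8009]
ee_rot: [[0.375, 0.874, 0.309], [0.926, -0.339, -0.166], [-0.041, 0.348, -0.937]]
ft_force: [0.1, 0.4, -3.3]
grip_width: 0.043
```

Request:
drive_tool(
  targets="-0.135 0.06 0.14 0 0.03; -0.135 0.06 0.14 0 0.03; -0.135 0.06 0.14 0 0.03",
)

```text
time_s: 18.57
eef_pos: [0.188, 0.0783, 0.8108]
ee_rot: [[0.375, 0.857, 0.354], [0.926, -0.331, -0.179], [-0.037, 0.396, -0.918]]
ft_force: [-0.3, -0.5, -4.6]
grip_width: 0.0432
```

Run:
```python
from h import *
s=st();to(s,[.43,-.05,.7])
```

```text
t 18.57 p [0.188  0.0783 0.8108] z [ 0.354 -0.179 -0.918] y [ 0.857 -0.331  0.396] q [ 30.7   4.9   2.1 -46.1 152.3   7.4] f [-0.3 -0.5 -4.6] w 0.0432
shift [ 0.242  -0.1283 -0.1108] tgt [ 0.43 -0.05  0.7 ] tiltx 23.3 az_y -21.11 xz -0.037
```

Run:
```python
from h import *
s=st();to(s,T(0,97,220));to(s,T(0,97,30))
```

```text
t 18.57 p [0.188  0.0783 0.8108] z [ 0.354 -0.179 -0.918] y [ 0.857 -0.331  0.396] q [ 30.7   4.9   2.1 -46.1 152.3   7.4] f [-0.3 -0.5 -4.6] w 0.0432
shift [ 0.3572  0.0192 -0.5684] tgt [0.5452 0.0974 0.2424] tiltx 23.3 az_y -21.11 xz -0.037
shift [ 0.4374  0.0225 -0.7405] tgt [0.6255 0.1008 0.0702] tiltx 23.3 az_y -21.11 xz -0.037
```

Request:
drive_tool(
  targets="0.03 0 -0.025 0.1 0.03; 0.06 0 -0.05 0.2 0.03; 0.085 0 -0.08 0.3 0.03; 0.11 0 -0.11 0.4 0.03; 0.13 0 -0.145 0.41 0.03",
)

```text
time_s: 18.98
eef_pos: [0.2993, 0.0779, 0.6922]
ee_rot: [[-0.031, 0.917, 0.397], [0.999, 0.042, -0.019], [-0.034, 0.396, -0.917]]
ft_force: [2.1, -0.2, -3.2]
grip_width: 0.0428
```

Run:
```python
from h import *
s=st();to(s,T(0,97,220));to(s,T(0,97,30))
```

```text
t 18.98 p [0.2993 0.0779 0.6922] z [ 0.397 -0.019 -0.917] y [0.917 0.042 0.396] q [  2.4 -11.6  51.5  -2.3 116.6  -1.2] f [ 2.1 -0.2 -3.2] w 0.0428
shift [ 0.2459  0.0195 -0.4498] tgt [0.5452 0.0974 0.2424] tiltx 23.35 az_y 2.6 xz -0.034
shift [ 0.3262  0.0228 -0.622 ] tgt [0.6255 0.1008 0.0702] tiltx 23.35 az_y 2.6 xz -0.034
```

Request:
drive_tool(
  targets="0.019 0.001 -0.035 0 0.03; 0.038 0.003 -0.07 0 0.03; 0.057 0.005 -0.105 0 0.03; 0.076 0.006 -0.14 0 0.03; 0.095 0.008 -0.175 0 0.03",
)

```text
time_s: 19.4
eef_pos: [0.3944, 0.0861, 0.5143]
ee_rot: [[-0.031, 0.918, 0.395], [0.999, 0.042, -0.019], [-0.034, 0.394, -0.918]]
ft_force: [1.1, -0.5, -3.7]
grip_width: 0.0429
```

Request:
drive_tool(
  targets="0.019 0.001 -0.035 0 0.03; 0.038 0.003 -0.07 0 0.03; 0.057 0.005 -0.105 0 0.03; 0.076 0.006 -0.14 0 0.03; 0.095 0.008 -0.175 0 0.03",
)

```text
time_s: 19.82
eef_pos: [0.4891, 0.0944, 0.3362]
ee_rot: [[-0.032, 0.919, 0.393], [0.999, 0.042, -0.019], [-0.034, 0.392, -0.92]]
ft_force: [1.2, 0.1, -4.0]
grip_width: 0.0429
```

Request:
drive_tool(
  targets="0.019 0.001 -0.035 0 0.03; 0.038 0.003 -0.07 0 0.03; 0.055 0.004 -0.098 0 0.03; 0.055 0.004 -0.098 0 0.03; 0.055 0.004 -0.098 0 0.03",
)

```text
time_s: 20.23
eef_pos: [0.5429, 0.0986, 0.2348]
ee_rot: [[-0.032, 0.922, 0.386], [0.999, 0.043, -0.019], [-0.034, 0.385, -0.922]]
ft_force: [0.3, 0.2, -4.9]
grip_width: 0.0425
```

Run:
```python
from h import *
s=st();print(tray(s["eef_pos"]));to(s,T(0,97,120));to(s,T(0,97,30))
c=ctrl.capture("wrist");cv2.imwrite("pics/w4.png",c["img"])
```

```text
t 20.23 p [0.5429 0.0986 0.2348] z [ 0.386 -0.019 -0.922] y [0.922 0.043 0.385] q [  3.8  11.3 102.4  -3.7  43.8   3.7] f [ 0.3  0.2 -4.9] w 0.0425
[ -5.3  98.3 214. ]
shift [ 0.0446  0.0006 -0.0829] tgt [0.5875 0.0992 0.1518] tiltx 22.62 az_y 2.68 xz -0.034
shift [ 0.0826  0.0022 -0.1645] tgt [0.6255 0.1008 0.0702] tiltx 22.62 az_y 2.68 xz -0.034
```

View pics/w4.png

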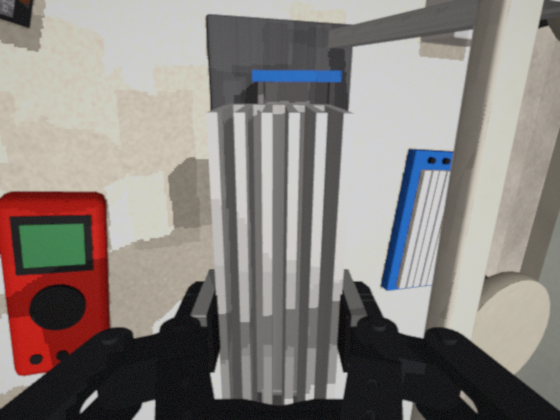

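Run:
```python
from h import *
s=st();to(s,T(1.5,97,95));to(s,T(1.5,97,60))
```

```text
t 20.28 p [0.5436 0.0986 0.2372] z [ 0.39  -0.019 -0.921] y [0.92  0.043 0.389] q [  3.8  11.1 102.3  -3.7  43.8   3.7] f [ 0.6 -1.3 -3. ] w 0.043
shift [ 0.0558  0.001  -0.1074] tgt [0.5994 0.0997 0.1298] tiltx 22.88 az_y 2.67 xz -0.034
shift [ 0.0705  0.0017 -0.1391] tgt [0.6142 0.1003 0.0981] tiltx 22.88 az_y 2.67 xz -0.034
```

Request:
drive_tool(
  targets="0.016 0 -0.03 0 0.03; 0.03 0.0005 -0.06 0 0.03; 0.045 0.001 -0.085 0 0.03; 0.06 0.0015 -0.115 0 0.03; 0.071 0.001 -0.137 0 0.03",
)

```text
time_s: 20.7
eef_pos: [0.6157, 0.1, 0.1004]
ee_rot: [[-0.033, 0.919, 0.392], [0.999, 0.043, -0.019], [-0.034, 0.391, -0.92]]
ft_force: [-0.2, -0.2, -4.5]
grip_width: 0.043
```

Run:
```python
from h import *
c=ctrl.capture("wrist");s=st();print(tray(s["eef_pos"]));to(s,T(1.5,97,40));to(s,T(1.5,97,35))
```

```text
t 20.75 p [0.6151 0.0995 0.0961] z [ 0.387 -0.019 -0.922] y [0.922 0.043 0.386] q [  3.4  28.5 102.2  -5.3  26.8   5.4] f [ 0.9 -0.8 -8. ] w 0.0429
[ 1.5 96.2 57.8]
shift [ 0.0075  0.0012 -0.0162] tgt [0.6226 0.1007 0.0799] tiltx 22.69 az_y 2.67 xz -0.034
shift [ 0.0096  0.0012 -0.0207] tgt [0.6247 0.1007 0.0754] tiltx 22.69 az_y 2.67 xz -0.034
```

Request:
drive_tool(
  targets="0.003 0.001 -0.006 0 0.03; 0.006 0.001 -0.012 0 0.03; 0.008 0.001 -0.017 0 0.03; 0.008 0.001 -0.017 0 0.03",
)

```text
time_s: 21.08
eef_pos: [0.6235, 0.1007, 0.0799]
ee_rot: [[-0.032, 0.921, 0.388], [0.999, 0.043, -0.019], [-0.034, 0.387, -0.921]]
ft_force: [-0.3, 0.4, -4.4]
grip_width: 0.0433
```

Request:
drive_tool(
  targets="0.001 0 -0.003 0 0.03; 0.001 0 -0.003 0 0.03",
)

```text
time_s: 21.25
eef_pos: [0.6248, 0.1008, 0.0777]
ee_rot: [[-0.032, 0.921, 0.389], [0.999, 0.043, -0.019], [-0.034, 0.388, -0.921]]
ft_force: [0.2, 0.2, -3.4]
grip_width: 0.0429
```

Request:
drive_tool(
  targets="0.001 0 -0.003 0 0.03; 0.001 0 -0.003 0 0.03",
)

```text
time_s: 21.42
eef_pos: [0.6259, 0.1008, 0.0749]
ee_rot: [[-0.032, 0.92, 0.39], [0.999, 0.043, -0.019], [-0.034, 0.389, -0.921]]
ft_force: [0.7, -0.1, -4.5]
grip_width: 0.0428
```

Run:
```python
from h import *
s=st();print(tray(s["eef_pos"]));to(s,T(1.5,97,35))
```

```text
t 21.42 p [0.6259 0.1008 0.0749] z [ 0.39  -0.019 -0.921] y [0.92  0.043 0.389] q [  3.4  31.2 101.6  -5.9  24.4   6. ] f [ 0.7 -0.1 -4.5] w 0.0428
[ 2.4 97.  34.1]
shift [-0.0012 -0.      0.0005] tgt [0.6247 0.1007 0.0754] tiltx 22.88 az_y 2.69 xz -0.034
```

Request:
drive_tool(
  targets="0 0 -0.002 0 0.03; 0 0 -0.002 0 0.03",
)

```text
time_s: 21.58
eef_pos: [0.6257, 0.1008, 0.0728]
ee_rot: [[-0.032, 0.92, 0.39], [0.999, 0.043, -0.019], [-0.034, 0.389, -0.921]]
ft_force: [-0.9, 0.7, -3.6]
grip_width: 0.0428
```

Request:
drive_tool(
  targets="0.001 0 -0.002 0 0.03; 0.001 0 -0.002 0 0.03",
)

```text
time_s: 21.75
eef_pos: [0.6268, 0.1007, 0.0705]
ee_rot: [[-0.032, 0.92, 0.39], [0.999, 0.043, -0.019], [-0.034, 0.388, -0.921]]
ft_force: [-0.6, -0.2, -3.3]
grip_width: 0.0429
```

Run:
```python
from h import *
s=st();print(tray(s["eef_pos"]))
```

```text
t 21.75 p [0.6268 0.1007 0.0705] z [ 0.39  -0.019 -0.921] y [0.92  0.043 0.388] q [  3.4  31.7 101.6  -6.   23.9   6.2] f [-0.6 -0.2 -3.3] w 0.0429
[ 1.3 96.9 29.7]
```

Request:
drive_tool(
  targets="0.001 0 -0.002 0 0.03; 0.001 0 -0.002 0 0.03",
)

```text
time_s: 21.92
eef_pos: [0.6272, 0.1006, 0.0701]
ee_rot: [[-0.032, 0.92, 0.39], [0.999, 0.043, -0.019], [-0.035, 0.389, -0.921]]
ft_force: [-14.1, -2.2, 13.2]
grip_width: 0.0429
```

Request:
drive_tool(
  targets="0.001 0 -0.002 0 0.03; 0.001 0 -0.002 0 0.03",
)

```text
time_s: 22.08
eef_pos: [0.6272, 0.1006, 0.07]
ee_rot: [[-0.032, 0.92, 0.39], [0.999, 0.043, -0.02], [-0.035, 0.389, -0.921]]
ft_force: [-17.7, -3.0, 16.9]
grip_width: 0.0429
```

Run:
```python
from h import *
s=st();print(tray(s["eef_pos"]))
```

```text
t 22.08 p [0.6272 0.1006 0.07  ] z [ 0.39  -0.02  -0.921] y [0.92  0.043 0.389] q [  3.4  31.8 101.6  -6.1  23.9   6.2] f [-17.7  -3.   16.9] w 0.0429
[ 1.5 96.8 29.1]
```

Request:
drive_tool(
  targets="0 0 0 0 0.05; 0 0 0 0 0.06; 0 0 0 0 0.065; 0 0 0 0 0.065",
)

```text
time_s: 22.42
eef_pos: [0.6278, 0.1007, 0.0704]
ee_rot: [[-0.032, 0.92, 0.391], [0.999, 0.043, -0.02], [-0.035, 0.39, -0.92]]
ft_force: [0.0, -0.7, -0.2]
grip_width: 0.0648
```

Request:
drive_tool(
  targets="-0.008 0 0.018 0 0.065; -0.021 -0.001 0.045 0 0.065; -0.038 -0.001 0.08 0 0.065; -0.055 -0.002 0.115 0 0.065; -0.07 -0.003 0.15 0 0.065",
)

```text
time_s: 22.83
eef_pos: [0.5568, 0.0976, 0.2215]
ee_rot: [[-0.032, 0.92, 0.39], [0.999, 0.043, -0.019], [-0.035, 0.389, -0.921]]
ft_force: [0.5, -0.5, 0.4]
grip_width: 0.0649
```

Run:
```python
from h import *
s=st();print(tray(s["eef_pos"]))
c=ctrl.capture("wrist");im=c["img"]
for x in(-22,22):
  for z in (0,56):
    for y in (22,172):
      p=proj(c,T(x,y,z));cv2.circle(im,tuple(int(v) for v in p),2,(0,255,0) if z else (0,255,255),-1)
cv2.imwrite("pics/w5.png",im)
```

```text
t 22.83 p [0.5568 0.0976 0.2215] z [ 0.39  -0.019 -0.921] y [0.92  0.043 0.389] q [  3.6  13.4 102.1  -3.8  41.7   3.6] f [ 0.5 -0.5  0.4] w 0.0649
[  1.6  96.7 196.1]
```

View pics/w5.png

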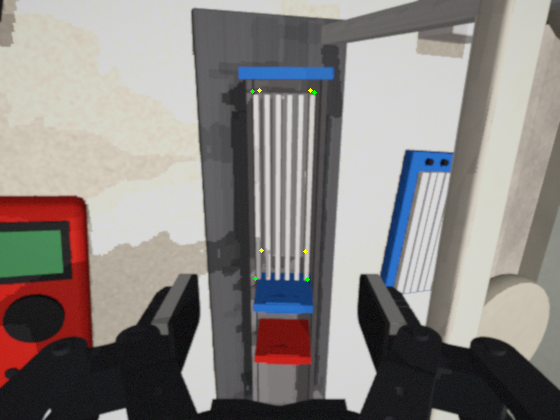

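Request:
drive_tool(
  targets="-0.04 -0.005 0 0 0; -0.08 -0.01 0 0 0; -0.12 -0.015 0 0 0; -0.16 -0.02 0 0 0; -0.2 -0.026 -0.02 0 0",
)

```text
time_s: 23.3
eef_pos: [0.3615, 0.0725, 0.2132]
ee_rot: [[-0.033, 0.913, 0.407], [0.999, 0.044, -0.018], [-0.035, 0.406, -0.913]]
ft_force: [0.3, -0.5, 0.1]
grip_width: 0.0039
```

Request:
drive_tool(
  targets="-0.035 -0.005 -0.02 0 0; -0.06 -0.01 -0.06 0 0; -0.06 -0.01 -0.1 0 0; -0.06 -0.01 -0.14 0 0; -0.06 -0.01 -0.18 0 0",
)

```text
time_s: 23.72
eef_pos: [0.2982, 0.0602, 0.1112]
ee_rot: [[-0.035, 0.926, 0.376], [0.999, 0.043, -0.015], [-0.03, 0.375, -0.926]]
ft_force: [1.0, -0.4, 0.7]
grip_width: 0.0001
```

Request:
drive_tool(
  targets="-0.005 0 -0.1 0 0; -0.005 0 -0.1 0 0; -0.005 0 -0.1 0 0",
)

```text
time_s: 23.97
eef_pos: [0.2946, 0.0558, 0.1037]
ee_rot: [[-0.037, 0.935, 0.353], [0.999, 0.043, -0.009], [-0.024, 0.353, -0.935]]
ft_force: [0.0, -1.0, 0.1]
grip_width: -0.0002
```

Request:
drive_tool(
  targets="-0.005 0 -0.1 0 0; -0.005 0 -0.1 0 0; -0.005 0 -0.1 0 0",
)

```text
time_s: 24.22
eef_pos: [0.2907, 0.0484, 0.0958]
ee_rot: [[-0.041, 0.943, 0.331], [0.999, 0.043, -0.0], [-0.015, 0.331, -0.944]]
ft_force: [-0.1, 0.3, 0.4]
grip_width: 0.0004
```

Run:
```python
from h import *
s=st();to(s,[.418,.25,.2])
```

```text
t 24.22 p [0.2907 0.0484 0.0958] z [ 0.331 -0.    -0.944] y [0.943 0.043 0.331] q [ -8.8  -0.3 145.3  10.4  16.2 -20.8] f [-0.1  0.3  0.4] w 0.0004
shift [0.1273 0.2016 0.1042] tgt [0.418 0.25  0.2  ] tiltx 19.32 az_y 2.64 xz -0.015
```

Request:
drive_tool(
  targets="0.005 0.01 -0.1 0 0; 0.005 0.01 -0.1 0 0",
)

```text
time_s: 24.38
eef_pos: [0.2969, 0.0492, 0.0883]
ee_rot: [[-0.044, 0.95, 0.308], [0.999, 0.043, 0.008], [-0.005, 0.308, -0.951]]
ft_force: [-0.2, 0.3, 0.1]
grip_width: 0.0001
```

Request:
drive_tool(
  targets="0.005 0.01 -0.1 0 0; 0.005 0.01 -0.1 0 0",
)

```text
time_s: 24.55
eef_pos: [0.3058, 0.0513, 0.0791]
ee_rot: [[-0.046, 0.959, 0.281], [0.999, 0.043, 0.017], [0.004, 0.282, -0.96]]
ft_force: [-0.6, -0.4, -0.1]
grip_width: 0.0001
```

Request:
drive_tool(
  targets="0.005 0.01 -0.1 0 0; 0.005 0.01 -0.1 0 0",
)

```text
time_s: 24.72
eef_pos: [0.3183, 0.0549, 0.0673]
ee_rot: [[-0.049, 0.967, 0.251], [0.999, 0.044, 0.024], [0.012, 0.252, -0.968]]
ft_force: [0.0, 0.4, -0.8]
grip_width: 0.0001
```

Request:
drive_tool(
  targets="0 0.01 -0.1 0 0; 0 0.01 -0.1 0 0",
)

```text
time_s: 24.88
eef_pos: [0.331, 0.0601, 0.0527]
ee_rot: [[-0.051, 0.975, 0.217], [0.999, 0.045, 0.03], [0.02, 0.218, -0.976]]
ft_force: [0.1, 0.3, 1.4]
grip_width: -0.0003
```

Run:
```python
from h import *
s=st();to(s,[.418,.25,.2])
```

```text
t 24.88 p [0.331  0.0601 0.0527] z [ 0.217  0.03  -0.976] y [0.975 0.045 0.218] q [ -5.7  13.5 138.3  10.7  16.2 -18.5] f [0.1 0.3 1.4] w -0.0003
shift [0.087  0.1899 0.1473] tgt [0.418 0.25  0.2  ] tiltx 12.6 az_y 2.65 xz 0.02
```

Request:
drive_tool(
  targets="-0.03 0.02 0.01 0 0; -0.055 0.035 0.01 0 0; -0.08 0.055 0 0 0; -0.09 0.055 -0.03 0 0; -0.09 0.055 -0.07 0 0",
)

```text
time_s: 25.3
eef_pos: [0.2461, 0.1213, 0.0563]
ee_rot: [[-0.053, 0.981, 0.187], [0.999, 0.049, 0.022], [0.012, 0.188, -0.982]]
ft_force: [0.2, -0.4, -0.5]
grip_width: -0.0002
```

Request:
drive_tool(
  targets="0 0.005 -0.1 0 0; 0 0.005 -0.1 0 0",
)

```text
time_s: 25.47
eef_pos: [0.2588, 0.1337, 0.043]
ee_rot: [[-0.051, 0.986, 0.159], [0.999, 0.05, 0.01], [0.002, 0.16, -0.987]]
ft_force: [0.1, 0.1, 0.5]
grip_width: 0.0001
```

Run:
```python
from h import *
s=st();to(s,[.418,.25,.2])
```

```text
t 25.47 p [0.2588 0.1337 0.043 ] z [ 0.159  0.01  -0.987] y [0.986 0.05  0.16 ] q [ 13.9  13.1 141.7  -5.9  16.2  16.5] f [0.1 0.1 0.5] w 0.0001
shift [0.1592 0.1163 0.157 ] tgt [0.418 0.25  0.2  ] tiltx 9.19 az_y 2.92 xz 0.002
```

Request:
drive_tool(
  targets="-0.03 -0.01 0.01 0 0; -0.055 -0.025 0.005 0 0; -0.06 -0.03 -0.03 0 0; -0.06 -0.03 -0.06 0 0",
)

```text
time_s: 25.8
eef_pos: [0.205, 0.1091, 0.0474]
ee_rot: [[-0.048, 0.99, 0.135], [0.999, 0.049, 0.001], [-0.005, 0.135, -0.991]]
ft_force: [0.1, 0.6, 0.4]
grip_width: 0.0001
```

Request:
drive_tool(
  targets="-0.01 -0.005 -0.1 0 0; -0.01 -0.005 -0.1 0 0",
)

```text
time_s: 25.97
eef_pos: [0.2099, 0.1152, 0.0393]
ee_rot: [[-0.046, 0.993, 0.112], [0.999, 0.047, -0.009], [-0.014, 0.111, -0.994]]
ft_force: [0.2, 0.0, -0.8]
grip_width: 0.0005
```

Run:
```python
from h import *
s=st();to(s,[.418,.25,.2])
```

```text
t 25.97 p [0.2099 0.1152 0.0393] z [ 0.112 -0.009 -0.994] y [0.993 0.047 0.111] q [ 12.8  11.  146.8  -6.9  16.2  16.7] f [ 0.2  0.  -0.8] w 0.0005
shift [0.2081 0.1348 0.1607] tgt [0.418 0.25  0.2  ] tiltx 6.38 az_y 2.72 xz -0.014
```

Request:
drive_tool(
  targets="0 -0.03 0 0 0; 0 -0.04 -0.06 0 0; 0 -0.04 -0.08 0 0",
)

```text
time_s: 26.22
eef_pos: [0.2234, 0.0834, 0.0341]
ee_rot: [[-0.043, 0.995, 0.086], [0.999, 0.045, -0.015], [-0.019, 0.086, -0.996]]
ft_force: [0.3, 0.9, -0.3]
grip_width: 0.0002
```

Request:
drive_tool(
  targets="-0.01 -0.01 -0.1 0 0; -0.01 -0.01 -0.1 0 0",
)

```text
time_s: 26.38
eef_pos: [0.2324, 0.085, 0.0233]
ee_rot: [[-0.042, 0.997, 0.058], [0.999, 0.043, -0.022], [-0.024, 0.057, -0.998]]
ft_force: [0.0, 0.8, 0.9]
grip_width: -0.0003
```

Run:
```python
from h import *
s=st();to(s,[.418,.25,.2])
```

```text
t 26.38 p [0.2324 0.085  0.0233] z [ 0.058 -0.022 -0.998] y [0.997 0.043 0.057] q [  4.1  15.9 144.8  -5.4  16.2   6.8] f [0.  0.8 0.9] w -0.0003
shift [0.1856 0.165  0.1767] tgt [0.418 0.25  0.2  ] tiltx 3.28 az_y 2.47 xz -0.024
```

Request:
drive_tool(
  targets="0.005 0.005 0.04 -0.1 0.07; 0.02 0.02 0.08 -0.2 0.07; 0.05 0.045 0.11 -0.296 0.07; 0.08 0.07 0.135 -0.296 0.07; 0.105 0.095 0.16 -0.296 0.07",
)

```text
time_s: 26.8
eef_pos: [0.3249, 0.1688, 0.1721]
ee_rot: [[0.251, 0.966, 0.052], [0.968, -0.25, -0.037], [-0.023, 0.06, -0.998]]
ft_force: [1.4, -0.2, -0.6]
grip_width: 0.0607
```

Request:
drive_tool(
  targets="0.03 0.025 0.01 0 0.07; 0.055 0.047 0.017 0 0.07; 0.08 0.069 0.017 0 0.07; 0.08 0.069 0.017 0 0.07",
)

```text
time_s: 27.13
eef_pos: [0.4095, 0.2422, 0.1896]
ee_rot: [[0.25, 0.967, 0.058], [0.968, -0.248, -0.034], [-0.018, 0.064, -0.998]]
ft_force: [0.1, -0.9, -0.3]
grip_width: 0.0697
```

Run:
```python
from h import *
c=ctrl.capture("wrist");s=st();to(s,[.418,.25,.2]);im=c["img"]
cs,sn=np.cos(np.radians(75.5)),np.sin(np.radians(75.5))
for a,b in((40,22),(40,-22),(-40,22),(-40,-22)):
    p=proj(c,[.418+a*cs/1e3-b*sn/1e3,.25+a*sn/1e3+b*cs/1e3,.056]);print(np.round(p));cv2.circle(im,tuple(int(v) for v in p),3,(0,255,0),-1)
cv2.imwrite("pics/w6.png",im)
```

```text
t 27.18 p [0.4068 0.2403 0.1888] z [ 0.054 -0.036 -0.998] y [ 0.967 -0.248  0.061] q [ 23.4  15.7 100.4  -3.5  61.9  39.4] f [-0.3 -0.9 -0.1] w 0.07
shift [0.0112 0.0097 0.0112] tgt [0.418 0.25  0.2  ] tiltx 3.52 az_y -14.38 xz -0.021
[244. 133.]
[305. 133.]
[247. 237.]
[303. 235.]
```

View pics/w6.png

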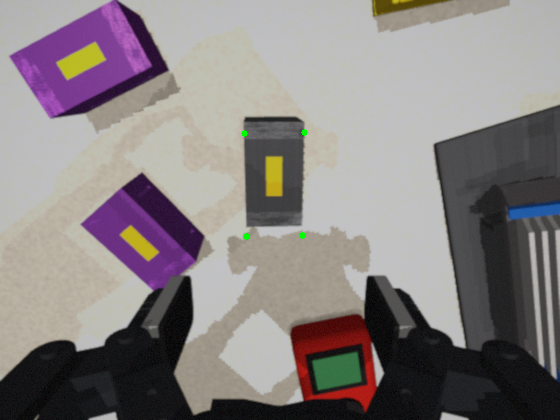

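Request:
drive_tool(
  targets="0.006 0.008 -0.03 0 0.07; 0.0115 0.015 -0.07 0 0.07; 0.0115 0.015 -0.11 0 0.07; 0.0115 0.015 -0.145 0 0.07; 0.0115 0.015 -0.16 0 0.07",
)

```text
time_s: 27.6
eef_pos: [0.415, 0.2543, 0.0247]
ee_rot: [[0.249, 0.967, 0.048], [0.968, -0.248, -0.039], [-0.026, 0.056, -0.998]]
ft_force: [0.3, -1.3, -0.4]
grip_width: 0.07
```

Run:
```python
from h import *
s=st();to(s,[.4195,.256,.029])
```

```text
t 27.6 p [0.415  0.2543 0.0247] z [ 0.048 -0.039 -0.998] y [ 0.967 -0.248  0.056] q [ 24.5  31.2 108.1  -5.   39.2  42.7] f [ 0.3 -1.3 -0.4] w 0.07
shift [0.0045 0.0017 0.0043] tgt [0.4195 0.256  0.029 ] tiltx 3.21 az_y -14.35 xz -0.026
```

Request:
drive_tool(
  targets="0.0045 0.002 0.004 0 0.07; 0.0045 0.002 0.004 0 0.03; 0.0045 0.002 0.004 0 0.03; 0.0045 0.002 0.004 0 0.03; 0.0045 0.002 0.004 0 0.03",
)

```text
time_s: 28.02
eef_pos: [0.4202, 0.2569, 0.0307]
ee_rot: [[0.249, 0.967, 0.051], [0.968, -0.248, -0.037], [-0.023, 0.058, -0.998]]
ft_force: [-2.1, 1.8, 6.6]
grip_width: 0.0431
```

Request:
drive_tool(
  targets="0 0 0.01 0 0.03; 0 0 0.03 0 0.03; 0 0 0.06 0 0.03; 0 0 0.09 0 0.03; 0 0 0.12 0 0.03",
)

```text
time_s: 28.43
eef_pos: [0.4196, 0.2566, 0.1523]
ee_rot: [[0.249, 0.967, 0.05], [0.968, -0.248, -0.037], [-0.024, 0.058, -0.998]]
ft_force: [1.0, 1.1, -6.0]
grip_width: 0.0431
```

Run:
```python
from h import *
s=st()
```

```text
t 28.43 p [0.4196 0.2566 0.1523] z [ 0.05  -0.037 -0.998] y [ 0.967 -0.248  0.058] q [ 24.5  20.2 100.2  -3.7  57.8  40.9] f [ 1.   1.1 -6. ] w 0.0431
```

Request:
drive_tool(
  targets="0.002 -0.012 0.038 0.06 0.03; 0.004 -0.025 0.075 0.12 0.03; 0.006 -0.037 0.112 0.18 0.03; 0.008 -0.049 0.15 0.24 0.03; 0.01 -0.06 0.187 0.293 0.03",
)

```text
time_s: 28.85
eef_pos: [0.4285, 0.1956, 0.3417]
ee_rot: [[-0.044, 0.997, 0.06], [0.999, 0.045, -0.021], [-0.023, 0.059, -0.998]]
ft_force: [1.0, 0.4, -6.3]
grip_width: 0.0431
```

Request:
drive_tool(
  targets="0.003 -0.012 0.038 0 0.03; 0.006 -0.025 0.075 0 0.03; 0.009 -0.037 0.112 0 0.03; 0.012 -0.049 0.15 0 0.03; 0.015 -0.06 0.187 0 0.03",
)

```text
time_s: 29.27
eef_pos: [0.4422, 0.1347, 0.5311]
ee_rot: [[-0.044, 0.997, 0.06], [0.999, 0.045, -0.021], [-0.024, 0.059, -0.998]]
ft_force: [2.0, 1.3, -4.9]
grip_width: 0.0436
```

Request:
drive_tool(
  targets="0 -0.015 0.037 0 0.03; 0 -0.03 0.075 0 0.03; 0 -0.04 0.11 0 0.03; 0 -0.04 0.15 0 0.03; -0.02 -0.04 0.19 0 0.03",
)

```text
time_s: 29.68
eef_pos: [0.4263, 0.0918, 0.6873]
ee_rot: [[-0.042, 0.998, 0.048], [0.999, 0.043, -0.02], [-0.022, 0.047, -0.999]]
ft_force: [2.3, 1.0, -5.0]
grip_width: 0.0433
```

Run:
```python
from h import *
s=st();to(s,[.43,.09,.7])
```

```text
t 29.68 p [0.4263 0.0918 0.6873] z [ 0.048 -0.02  -0.999] y [0.998 0.043 0.047] q [  3.   22.    7.4  -2.4 147.9  -1.5] f [ 2.3  1.  -5. ] w 0.0433
shift [ 0.0037 -0.0018  0.0127] tgt [0.43 0.09 0.7 ] tiltx 2.69 az_y 2.47 xz -0.022
```

Request:
drive_tool(
  targets="-0.14 -0.006 0.18 0 0.03; -0.14 -0.006 0.18 0 0.03; -0.14 -0.006 0.18 0 0.03",
)

```text
time_s: 29.93
eef_pos: [0.3802, 0.0934, 0.7239]
ee_rot: [[-0.041, 0.993, 0.107], [0.999, 0.044, -0.022], [-0.027, 0.105, -0.994]]
ft_force: [-2.1, 0.2, -4.1]
grip_width: 0.0431
```

Request:
drive_tool(
  targets="-0.14 -0.006 0.18 0 0.03; -0.14 -0.006 0.18 0 0.03; -0.14 -0.006 0.18 0 0.03",
)

```text
time_s: 30.18
eef_pos: [0.3452, 0.0976, 0.7473]
ee_rot: [[-0.041, 0.985, 0.17], [0.999, 0.045, -0.024], [-0.032, 0.168, -0.985]]
ft_force: [-0.0, -0.2, -5.6]
grip_width: 0.0432
```

Request:
drive_tool(
  targets="-0.14 -0.006 0.17 0 0.03; -0.14 -0.006 0.17 0 0.03; -0.14 -0.006 0.17 0 0.03",
)

```text
time_s: 30.43
eef_pos: [0.3091, 0.103, 0.7675]
ee_rot: [[-0.04, 0.973, 0.229], [0.999, 0.047, -0.027], [-0.037, 0.228, -0.973]]
ft_force: [-1.5, -0.1, -4.7]
grip_width: 0.0429
```

Request:
drive_tool(
  targets="-0.14 -0.006 0.16 0 0.03; -0.14 -0.006 0.16 0 0.03; -0.14 -0.006 0.16 0 0.03",
)

```text
time_s: 30.68
eef_pos: [0.27, 0.1106, 0.785]
ee_rot: [[-0.038, 0.958, 0.285], [0.998, 0.048, -0.03], [-0.042, 0.284, -0.958]]
ft_force: [0.4, -0.1, -5.7]
grip_width: 0.0432
```

Run:
```python
from h import *
s=st();to(s,[.43,.09,.7])
```

```text
t 30.68 p [0.27   0.1106 0.785 ] z [ 0.285 -0.03  -0.958] y [0.958 0.048 0.284] q [ 13.    9.3   2.1 -11.5 152.3  -0.5] f [ 0.4 -0.1 -5.7] w 0.0432
shift [ 0.16   -0.0206 -0.085 ] tgt [0.43 0.09 0.7 ] tiltx 16.49 az_y 2.89 xz -0.042
```

Request:
drive_tool(
  targets="-0.13 -0.06 0.15 0 0.03; -0.13 -0.06 0.15 0 0.03; -0.13 -0.06 0.15 0 0.03",
)

```text
time_s: 30.93
eef_pos: [0.237, 0.0947, 0.8017]
ee_rot: [[-0.034, 0.939, 0.342], [0.998, 0.05, -0.038], [-0.053, 0.34, -0.939]]
ft_force: [-0.4, -1.3, -6.0]
grip_width: 0.0431
```

Request:
drive_tool(
  targets="-0.13 -0.06 0.14 0 0.03; -0.13 -0.06 0.14 0 0.03; -0.13 -0.06 0.14 0 0.03",
)

```text
time_s: 31.18
eef_pos: [0.1979, 0.0841, 0.8156]
ee_rot: [[-0.026, 0.919, 0.394], [0.997, 0.051, -0.053], [-0.069, 0.392, -0.918]]
ft_force: [0.4, 0.7, -5.5]
grip_width: 0.0431
```

Request:
drive_tool(
  targets="-0.13 -0.05 0.13 0 0.03; -0.13 -0.05 0.13 0 0.03",
)

```text
time_s: 31.35
eef_pos: [0.1551, 0.0772, 0.8241]
ee_rot: [[-0.016, 0.903, 0.429], [0.997, 0.049, -0.067], [-0.082, 0.427, -0.901]]
ft_force: [-1.7, 0.4, -4.4]
grip_width: 0.043
```

Run:
```python
from h import *
s=st();to(s,[.43,.09,.7])
```

```text
t 31.35 p [0.1551 0.0772 0.8241] z [ 0.429 -0.067 -0.901] y [0.903 0.049 0.427] q [ 28.7   0.3   2.1 -34.8 152.3  -7.7] f [-1.7  0.4 -4.4] w 0.043
shift [ 0.2749  0.0128 -0.1241] tgt [0.43 0.09 0.7 ] tiltx 25.27 az_y 3.12 xz -0.082
```

Request:
drive_tool(
  targets="0.02 0.15 0.02 0 0.03; 0.02 0.15 0.02 0 0.03",
)

```text
time_s: 31.52
eef_pos: [0.1503, 0.116, 0.8156]
ee_rot: [[-0.015, 0.914, 0.406], [0.997, 0.043, -0.059], [-0.072, 0.404, -0.912]]
ft_force: [2.4, 0.3, -6.0]
grip_width: 0.043
```

Run:
```python
from h import *
s=st();to(s,[.43,.09,.7])
```

```text
t 31.52 p [0.1503 0.116  0.8156] z [ 0.406 -0.059 -0.912] y [0.914 0.043 0.404] q [ 46.3   3.4   2.1 -45.9 152.2  -0.4] f [ 2.4  0.3 -6. ] w 0.043
shift [ 0.2797 -0.026  -0.1156] tgt [0.43 0.09 0.7 ] tiltx 23.8 az_y 2.7 xz -0.072
```

Request:
drive_tool(
  targets="0.03 -0.01 -0.02 0 0.03; 0.06 -0.02 -0.04 0 0.03; 0.09 -0.03 -0.065 0 0.03; 0.12 -0.045 -0.09 0 0.03; 0.145 -0.06 -0.12 0 0.03",
)

```text
time_s: 31.93
eef_pos: [0.2661, 0.0713, 0.7252]
ee_rot: [[-0.018, 0.914, 0.406], [0.997, 0.045, -0.056], [-0.07, 0.404, -0.912]]
ft_force: [1.1, 1.1, -3.8]
grip_width: 0.0433
```

Run:
```python
from h import *
s=st();to(s,T(0,-127,220));to(s,T(0,-127,40))
c=ctrl.capture("top");h=cv2.cvtColor(c["img"],cv2.COLOR_BGR2HSV)
m=cv2.inRange(h,(0,130,60),(8,255,255));n,l,S,ce=cv2.connectedComponentsWithStats(m)
for i in range(1,n):
    if S[i,4]>20 and S[i,1]>140: print(S[i],tray(unproj(c,ce[i]+.5,.09)))
```

```text
t 31.93 p [0.2661 0.0713 0.7252] z [ 0.406 -0.056 -0.912] y [0.914 0.045 0.404] q [  5.  -11.5  44.7  -6.2 123.   -1.4] f [ 1.1  1.1 -3.8] w 0.0433
shift [ 0.2885 -0.1976 -0.4828] tgt [ 0.5546 -0.1264  0.2424] tiltx 23.85 az_y 2.82 xz -0.07
shift [ 0.3645 -0.1945 -0.6459] tgt [ 0.6306 -0.1232  0.0793] tiltx 23.85 az_y 2.82 xz -0.07
[351 158   4  22  65] [   0.7 -184.6   51.5]
[308 162   5  18  68] [ -2.  -63.2  52.7]
[432 183  32   6 187] [ -54.  -456.8   77. ]
[261 226  55  28 864] [-179.7   -4.1  135.6]
```

Request:
drive_tool(
  targets="0.019 -0.013 -0.032 0 0.03; 0.038 -0.026 -0.064 0 0.03; 0.057 -0.039 -0.096 0 0.03; 0.076 -0.053 -0.128 0 0.03; 0.096 -0.066 -0.161 0 0.03",
)

```text
time_s: 32.4
eef_pos: [0.3651, 0.0017, 0.5535]
ee_rot: [[-0.008, 0.926, 0.378], [0.997, 0.035, -0.064], [-0.073, 0.377, -0.923]]
ft_force: [3.2, 0.6, -5.4]
grip_width: 0.0429
```

Request:
drive_tool(
  targets="0.019 -0.013 -0.032 0 0.03; 0.038 -0.026 -0.064 0 0.03; 0.057 -0.039 -0.096 0 0.03; 0.076 -0.053 -0.128 0 0.03; 0.096 -0.066 -0.161 0 0.03",
)

```text
time_s: 32.82
eef_pos: [0.461, -0.0651, 0.3898]
ee_rot: [[-0.007, 0.927, 0.376], [0.997, 0.034, -0.064], [-0.072, 0.374, -0.924]]
ft_force: [1.3, -0.4, -6.0]
grip_width: 0.0428
```

Request:
drive_tool(
  targets="0.019 -0.013 -0.032 0 0.03; 0.038 -0.026 -0.064 0 0.03; 0.057 -0.039 -0.096 0 0.03; 0.076 -0.053 -0.128 0 0.03; 0.092 -0.064 -0.155 0 0.03",
)

```text
time_s: 33.23
eef_pos: [0.5527, -0.1297, 0.2307]
ee_rot: [[-0.008, 0.928, 0.371], [0.997, 0.033, -0.063], [-0.071, 0.37, -0.926]]
ft_force: [-0.6, -0.0, -5.4]
grip_width: 0.0427
```

Run:
```python
from h import *
c=ctrl.capture("wrist");c=ctrl.capture("wrist");s=st();print(tray(s["eef_pos"]));to(s,T(1.5,-127,60))
im=c["img"]
cv2.imwrite("pics/w7.png",im)
```

```text
t 33.33 p [ 0.5515 -0.1296  0.227 ] z [ 0.364 -0.06  -0.929] y [0.931 0.031 0.363] q [-23.9  13.4 100.7   7.5  45.2 -29.4] f [-0.5  0.6 -5.9] w 0.0432
[  -9.5 -130.1  207.4]
shift [ 0.072   0.0061 -0.1289] tgt [ 0.6235 -0.1235  0.0981] tiltx 21.26 az_y 1.93 xz -0.068
```

Request:
drive_tool(
  targets="0.02 0.002 -0.03 0 0.03; 0.035 0.003 -0.06 0 0.03; 0.05 0.004 -0.09 0 0.03; 0.065 0.005 -0.115 0 0.03; 0.072 0.006 -0.128 0 0.03",
)

```text
time_s: 33.75
eef_pos: [0.623, -0.1227, 0.0951]
ee_rot: [[-0.008, 0.933, 0.359], [0.998, 0.031, -0.058], [-0.066, 0.358, -0.931]]
ft_force: [-1.3, -0.0, -6.1]
grip_width: 0.0434
```

Request:
drive_tool(
  targets="0.003 0 -0.006 0 0.03; 0.006 0 -0.014 0 0.03; 0.006 0 -0.014 0 0.03; 0.006 0 -0.014 0 0.03",
)

```text
time_s: 34.08
eef_pos: [0.6289, -0.1227, 0.0816]
ee_rot: [[-0.008, 0.933, 0.359], [0.998, 0.032, -0.058], [-0.066, 0.358, -0.931]]
ft_force: [-0.2, 0.2, -5.0]
grip_width: 0.0429
```

Run:
```python
from h import *
s=st();print(tray(s["eef_pos"]));to(s,T(1.5,-127,35))
```

```text
t 34.08 p [ 0.6289 -0.1227  0.0816] z [ 0.359 -0.058 -0.931] y [0.933 0.032 0.358] q [-19.8  31.3  99.2   7.9  28.7 -27.2] f [-0.2  0.2 -5. ] w 0.0429
[  -0.5 -126.4   42.8]
shift [ 0.0051 -0.0004 -0.0062] tgt [ 0.6341 -0.1231  0.0754] tiltx 20.97 az_y 1.93 xz -0.066
```

Request:
drive_tool(
  targets="0.003 0 -0.003 0 0.03; 0.006 0 -0.006 0 0.03; 0.006 0 -0.006 0 0.03",
)

```text
time_s: 34.33
eef_pos: [0.6353, -0.1228, 0.076]
ee_rot: [[-0.008, 0.933, 0.36], [0.998, 0.032, -0.059], [-0.066, 0.359, -0.931]]
ft_force: [0.7, 0.4, -5.4]
grip_width: 0.0432
```

Request:
drive_tool(
  targets="0.001 0 -0.003 0 0.03; 0.001 0 -0.003 0 0.03",
)

```text
time_s: 34.5
eef_pos: [0.6366, -0.1234, 0.0737]
ee_rot: [[-0.008, 0.933, 0.361], [0.998, 0.032, -0.06], [-0.067, 0.36, -0.931]]
ft_force: [-3.8, -0.6, 0.8]
grip_width: 0.043
```

Request:
drive_tool(
  targets="0.001 0 -0.002 0 0.03; 0.001 0 -0.002 0 0.03",
)

```text
time_s: 34.67
eef_pos: [0.6374, -0.1242, 0.073]
ee_rot: [[-0.008, 0.932, 0.362], [0.998, 0.032, -0.061], [-0.068, 0.36, -0.93]]
ft_force: [-9.2, -2.4, 7.8]
grip_width: 0.0429
```

Run:
```python
from h import *
s=st();print(tray(s["eef_pos"]))
```

```text
t 34.67 p [ 0.6374 -0.1242  0.073 ] z [ 0.362 -0.061 -0.93 ] y [0.932 0.032 0.36 ] q [-19.6  32.7  98.4   7.8  28.  -27. ] f [-9.2 -2.4  7.8] w 0.0429
[   3.5 -128.3   31.4]
```

Request:
drive_tool(
  targets="0 0 0 0 0.047; 0 0 0 0 0.052; 0 0 0 0 0.06; 0 0 0 0 0.065; 0 0 0 0 0.065",
)

```text
time_s: 35.08
eef_pos: [0.6382, -0.1244, 0.0737]
ee_rot: [[-0.008, 0.932, 0.364], [0.998, 0.032, -0.061], [-0.069, 0.362, -0.93]]
ft_force: [-0.9, -0.2, -0.5]
grip_width: 0.0649
```

Request:
drive_tool(
  targets="-0.008 0 0.018 0 0.065; -0.021 -0.001 0.045 0 0.065; -0.038 -0.001 0.08 0 0.065; -0.055 -0.002 0.115 0 0.065; -0.075 0.02 0.15 0 0.065",
)

```text
time_s: 35.5
eef_pos: [0.5654, -0.1086, 0.2229]
ee_rot: [[-0.005, 0.931, 0.366], [0.997, 0.03, -0.064], [-0.071, 0.365, -0.928]]
ft_force: [0.3, -1.3, 0.7]
grip_width: 0.0649
```

Run:
```python
from h import *
c=ctrl.capture("wrist");c=ctrl.capture("wrist");s=st();print(tray(s["eef_pos"]))
cv2.imwrite("pics/w8.png",c["img"])
t=ctrl.capture("top");cv2.imwrite("pics/t8.png",t["img"]); a=t["img"][140:200,200:380]
sc=ctrl.capture("scene")["img"][180:310,220:400]
b=np.zeros((600,800,3),np.uint8);b[:330,:440]=cv2.resize(c["img"],(440,330));b[330:530,:600]=cv2.resize(a,(600,200),interpolation=cv2.INTER_CUBIC);b[:260,440:800]=cv2.resize(sc,(360,260),interpolation=cv2.INTER_CUBIC)
cv2.imwrite("pics/m8.png",b)
```

```text
t 35.6 p [ 0.566  -0.1057  0.2271] z [ 0.373 -0.064 -0.926] y [0.928 0.034 0.372] q [-20.4  14.   99.9   5.8  44.3 -25. ] f [-0.1  0.1  1.1] w 0.0649
[   4.7 -106.8  200.9]
```

View pics/m8.png

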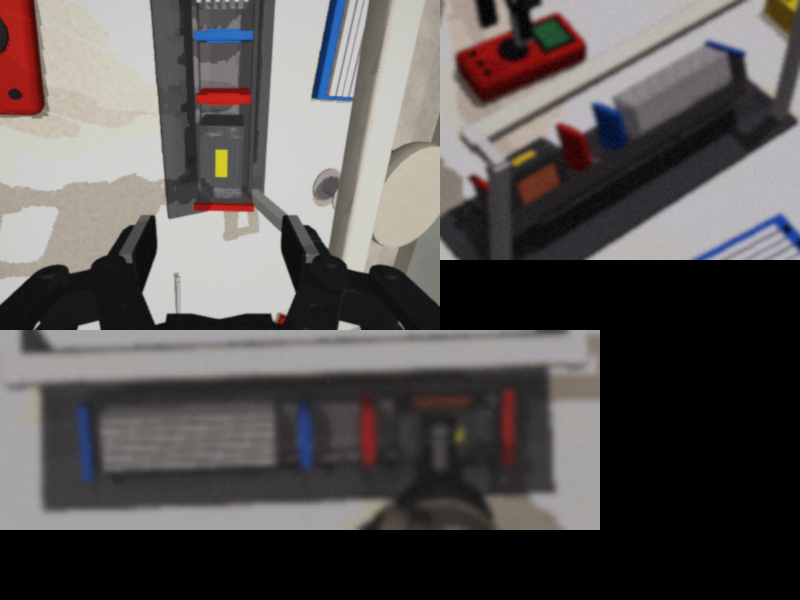

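Run:
```python
from h import *
s=st();to(s,T(0,-37,130));to(s,T(0,-37,32));print(T(0,0,32)-T(0,-37,32))
```

```text
t 35.7 p [ 0.5656 -0.1062  0.222 ] z [ 0.367 -0.062 -0.928] y [0.93  0.033 0.365] q [-20.5  14.5 100.1   5.8  44.1 -25.1] f [ 1.  -0.7  0. ] w 0.0651
shift [ 0.0232  0.0713 -0.0611] tgt [ 0.5888 -0.0349  0.1609] tiltx 21.43 az_y 2.05 xz -0.07
shift [ 0.0646  0.0731 -0.1499] tgt [ 0.6302 -0.0331  0.0721] tiltx 21.43 az_y 2.05 xz -0.07
[-0.00154295  0.03696781  0.        ]
```

Request:
drive_tool(
  targets="0 0.03 0 0 0; 0 0.055 -0.01 0 0; 0.01 0.071 -0.03 0 0; 0.023 0.071 -0.06 0 0; 0.023 0.071 -0.061 0 0",
)

```text
time_s: 36.12
eef_pos: [0.5871, -0.0338, 0.1539]
ee_rot: [[-0.011, 0.934, 0.357], [0.998, 0.034, -0.06], [-0.068, 0.356, -0.932]]
ft_force: [-1.2, -0.1, -0.1]
grip_width: 0.0041
```

Run:
```python
from h import *
c=ctrl.capture("wrist");s=st();print(tray(s["eef_pos"]));to(s,T(0,-37,32))
c=ctrl.capture("wrist");im=c["img"]
for y,z in((-37,60),(-37,32)):
    p=proj(c,T(0,y,z));cv2.circle(im,tuple(int(v) for v in p),2,(0,255,0),-1);print(p)
h=cv2.cvtColor(c["img"],cv2.COLOR_BGR2HSV)
for nm,lo,hi in(("blue",(100,110,40),(130,255,255)),("red",(0,130,60),(8,255,255))):
    n,l,S,ce=cv2.connectedComponentsWithStats(cv2.inRange(h,lo,hi));print(nm,[S[i].tolist() for i in range(1,n) if S[i,4]>100])
cv2.imwrite("pics/w9.png",im)
```

```text
t 36.17 p [ 0.5871 -0.0345  0.1559] z [ 0.359 -0.06  -0.932] y [0.933 0.034 0.357] q [-11.1  20.6 103.    1.   35.1 -13.1] f [-0.1  0.6 -1.3] w 0.0002
[ -3.6 -36.5 126.2]
shift [ 0.0431  0.0013 -0.0839] tgt [ 0.6302 -0.0331  0.0721] tiltx 20.92 az_y 2.06 xz -0.068
[292.302186   225.90117859]
[293.82660063 208.92572886]
blue [[419, 0, 141, 211, 6573], [249, 147, 93, 38, 3084]]
red [[0, 71, 27, 209, 2991], [252, 219, 85, 50, 3658], [270, 389, 18, 11, 163]]
```

View pics/w9.png

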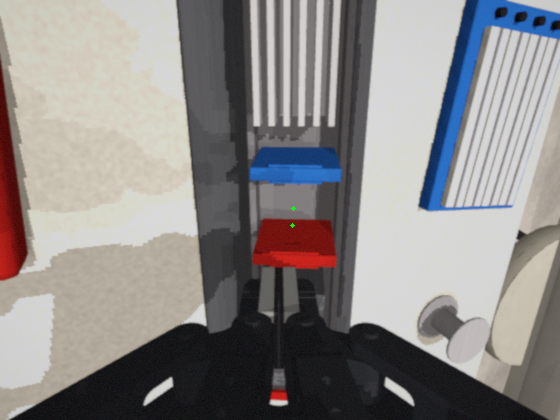

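Request:
drive_tool(
  targets="0.008 0.002 -0.016 0 0; 0.018 0.003 -0.036 0 0; 0.029 0.004 -0.058 0 0; 0.039 0.004 -0.077 0 0; 0.043 0.004 -0.084 0 0",
)

```text
time_s: 36.63
eef_pos: [0.6309, -0.0318, 0.0727]
ee_rot: [[-0.008, 0.933, 0.36], [0.998, 0.032, -0.061], [-0.069, 0.359, -0.931]]
ft_force: [-0.3, -0.4, 0.4]
grip_width: -0.0
```

Request:
drive_tool(
  targets="0 0.005 0 0 0; 0 0.01 0 0 0; 0 0.015 0 0 0",
)

```text
time_s: 36.88
eef_pos: [0.6311, -0.0168, 0.074]
ee_rot: [[-0.007, 0.932, 0.361], [0.998, 0.032, -0.062], [-0.069, 0.36, -0.93]]
ft_force: [-0.6, -3.8, -1.8]
grip_width: -0.0003
```

Run:
```python
from h import *
s=st();print(tray(s["eef_pos"]))
```

```text
t 36.88 p [ 0.6311 -0.0168  0.074 ] z [ 0.361 -0.062 -0.93 ] y [0.932 0.032 0.36 ] q [ -8.2  31.3 101.   -1.2  26.2  -8.4] f [-0.6 -3.8 -1.8] w -0.0003
[  2.3 -20.8  33.1]
```

Request:
drive_tool(
  targets="0 0.006 0 0 0; 0 0.012 0 0 0; -0.001 0.018 0 0 0; -0.001 0.022 0 0 0; -0.001 0.022 0 0 0",
)

```text
time_s: 37.3
eef_pos: [0.6305, 0.0061, 0.075]
ee_rot: [[-0.008, 0.932, 0.363], [0.998, 0.033, -0.062], [-0.069, 0.362, -0.93]]
ft_force: [1.0, 0.3, 0.1]
grip_width: 0.0001
```

Request:
drive_tool(
  targets="0 0.003 0 0 0; 0 0.006 0 0 0; 0 0.006 0 0 0",
)

```text
time_s: 37.55
eef_pos: [0.6303, 0.0124, 0.0749]
ee_rot: [[-0.009, 0.932, 0.363], [0.998, 0.033, -0.062], [-0.069, 0.361, -0.93]]
ft_force: [-1.4, -1.6, 0.7]
grip_width: 0.0002
```

Run:
```python
from h import *
s=st();print(tray(s["eef_pos"]))
```

```text
t 37.55 p [0.6303 0.0124 0.0749] z [ 0.363 -0.062 -0.93 ] y [0.932 0.033 0.361] q [ -5.   31.2 101.   -3.9  26.3  -3.1] f [-1.4 -1.6  0.7] w 0.0002
[ 3.   8.5 33.7]
```

Request:
drive_tool(
  targets="0 0.003 0 0 0; 0 0.004 0 0 0",
)

```text
time_s: 37.72
eef_pos: [0.6302, 0.0137, 0.0749]
ee_rot: [[-0.008, 0.932, 0.362], [0.997, 0.033, -0.065], [-0.072, 0.36, -0.93]]
ft_force: [-3.9, -24.3, 1.9]
grip_width: -0.0002
```

Request:
drive_tool(
  targets="0 0.003 0 0 0; 0 0.004 0 0 0",
)

```text
time_s: 37.88
eef_pos: [0.6302, 0.0138, 0.075]
ee_rot: [[-0.006, 0.933, 0.361], [0.997, 0.033, -0.069], [-0.076, 0.359, -0.93]]
ft_force: [-2.6, -30.8, 0.8]
grip_width: 0.0001
```

Request:
drive_tool(
  targets="0 0.002 0 0 0; 0 0.003 0 0 0",
)

```text
time_s: 38.05
eef_pos: [0.6302, 0.0136, 0.075]
ee_rot: [[-0.004, 0.933, 0.36], [0.997, 0.032, -0.072], [-0.079, 0.359, -0.93]]
ft_force: [-1.8, -26.7, 0.7]
grip_width: -0.0002
```

Run:
```python
from h import *
s=st();print(tray(s["eef_pos"]))
```

```text
t 38.05 p [0.6302 0.0136 0.075 ] z [ 0.36  -0.072 -0.93 ] y [0.933 0.032 0.359] q [ -4.5  31.2 100.9  -5.6  26.6  -1. ] f [ -1.8 -26.7   0.7] w -0.0002
[ 3.   9.7 33.9]
```

Request:
drive_tool(
  targets="0 -0.005 0 0 0; 0 -0.015 0 0 0; 0 -0.025 0 0 0; 0 -0.035 0 0 0; 0.001 -0.04 0 0 0",
)

```text
time_s: 38.47
eef_pos: [0.6311, -0.0268, 0.0749]
ee_rot: [[-0.004, 0.933, 0.36], [0.997, 0.032, -0.072], [-0.079, 0.359, -0.93]]
ft_force: [0.5, 0.4, 0.1]
grip_width: 0.0002
```

```bash
cat > chk.py <<'E'
from h import *
s=st();print(tray(s["eef_pos"]))
c=ctrl.capture("top");h=cv2.cvtColor(c["img"],cv2.COLOR_BGR2HSV);cv2.imwrite("pics/chk.png",c["img"])
for lo,hi in(((100,110,40),(130,255,255)),((0,130,60),(8,255,255))):
    m=cv2.inRange(h,lo,hi);n,l,S,ce=cv2.connectedComponentsWithStats(m)
    for i in range(1,n):
        if S[i,4]>20 and 140<S[i,1]<200 and S[i,0]<400: print(S[i],tray(unproj(c,ce[i]+.5,.09)))
E
python3 chk.py
```

```text
t 38.47 p [ 0.6311 -0.0268  0.0749] z [ 0.36  -0.072 -0.93 ] y [0.933 0.032 0.359] q [ -8.9  31.2 100.9  -1.9  26.3  -8.4] f [0.5 0.4 0.1] w 0.0002
[  2.3 -30.7  34.1]
[223 163   5  22  62] [  0.9 183.4  51.4]
[279 162   4  13  39] [ 7.4 23.3 48.4]
[350 158   5  23  78] [  -0.7 -183.8   52.1]
[308 162   5  17  54] [  3.2 -63.5  50.3]
```

Request:
drive_tool(
  targets="0 -0.01 0 0 0; 0.001 -0.02 0 0 0; 0.001 -0.028 0 0 0; 0.001 -0.036 0 0 0; 0.002 -0.042 0 0 0",
)

```text
time_s: 38.93
eef_pos: [0.6331, -0.0684, 0.0748]
ee_rot: [[-0.004, 0.933, 0.359], [0.997, 0.031, -0.071], [-0.077, 0.358, -0.93]]
ft_force: [-2.9, 7.0, 3.6]
grip_width: -0.0
```

Request:
drive_tool(
  targets="0 -0.002 0 0 0; 0 -0.004 0 0 0; 0 -0.004 0 0 0",
)

```text
time_s: 39.18
eef_pos: [0.6332, -0.0717, 0.0748]
ee_rot: [[-0.004, 0.933, 0.36], [0.997, 0.031, -0.07], [-0.077, 0.358, -0.93]]
ft_force: [0.1, 3.8, 0.6]
grip_width: -0.0003
```

Run:
```python
from h import *
s=st();print(tray(s["eef_pos"]))
```

```text
t 39.18 p [ 0.6332 -0.0717  0.0748] z [ 0.36 -0.07 -0.93] y [0.933 0.031 0.358] q [-13.8  31.6 100.2   2.3  26.8 -16.7] f [0.1 3.8 0.6] w -0.0003
[  2.4 -75.6  33.9]
```

Request:
drive_tool(
  targets="0 -0.003 0 0 0; 0 -0.004 0 0 0",
)

```text
time_s: 39.35
eef_pos: [0.6333, -0.0746, 0.0748]
ee_rot: [[-0.005, 0.933, 0.36], [0.997, 0.032, -0.069], [-0.076, 0.358, -0.931]]
ft_force: [0.6, 6.6, -0.4]
grip_width: 0.0002
```

Request:
drive_tool(
  targets="0 -0.003 0 0 0; 0 -0.004 0 0 0",
)

```text
time_s: 39.52
eef_pos: [0.6334, -0.077, 0.0748]
ee_rot: [[-0.005, 0.933, 0.36], [0.997, 0.032, -0.068], [-0.075, 0.358, -0.931]]
ft_force: [1.7, 14.7, 2.8]
grip_width: -0.0002
```

Request:
drive_tool(
  targets="0 -0.002 0 0 0; 0 -0.003 0 0 0",
)

```text
time_s: 39.68
eef_pos: [0.6333, -0.077, 0.0748]
ee_rot: [[-0.007, 0.933, 0.359], [0.997, 0.032, -0.065], [-0.072, 0.358, -0.931]]
ft_force: [2.2, 20.2, 4.0]
grip_width: -0.0001
```

Run:
```python
from h import *
s=st();print(tray(s["eef_pos"]))
```

```text
t 39.68 p [ 0.6333 -0.077   0.0748] z [ 0.359 -0.065 -0.931] y [0.933 0.032 0.358] q [-14.6  31.6 100.    3.6  27.  -18.6] f [ 2.2 20.2  4. ] w -0.0001
[  2.3 -81.   34. ]
```

Request:
drive_tool(
  targets="0 -0.004 0 0 0; 0 -0.004 0 0 0",
)

```text
time_s: 39.85
eef_pos: [0.6333, -0.077, 0.0749]
ee_rot: [[-0.009, 0.933, 0.359], [0.998, 0.033, -0.06], [-0.068, 0.357, -0.931]]
ft_force: [1.7, 21.0, 4.4]
grip_width: -0.0
```

Request:
drive_tool(
  targets="0 0.005 0 0 0; -0.002 0.02 0.001 0 0; -0.015 0.03 0.03 0 0; -0.03 0.03 0.065 0 0; -0.048 0.03 0.1 0 0",
)

```text
time_s: 40.27
eef_pos: [0.5846, -0.0462, 0.175]
ee_rot: [[-0.011, 0.934, 0.357], [0.998, 0.034, -0.06], [-0.068, 0.356, -0.932]]
ft_force: [1.6, -0.6, 1.2]
grip_width: 0.0005
```

Request:
drive_tool(
  targets="-0.02 0 0.035 0 0; -0.06 0 0.05 0 0; -0.1 0 0.06 0 0; -0.14 0 0.07 0 0; -0.17 0 0.08 0 0",
)

```text
time_s: 40.68
eef_pos: [0.4116, -0.0457, 0.2549]
ee_rot: [[-0.011, 0.934, 0.356], [0.998, 0.035, -0.06], [-0.068, 0.355, -0.932]]
ft_force: [0.7, 0.0, -0.1]
grip_width: 0.0002
```

```bash
python3 chk.py
python3 - <<'E'
from h import *
a=cv2.imread("pics/chk.png")[140:205,200:380];w=ctrl.capture("wrist");s=ctrl.capture("scene")["img"]
b=np.zeros((600,800,3),np.uint8);b[:289]=cv2.resize(a,(800,289),interpolation=cv2.INTER_CUBIC)
b[290:590,:400]=cv2.resize(s[180:318,225:409],(400,300),interpolation=cv2.INTER_CUBIC);b[290:590,400:]=cv2.resize(w["img"],(400,300));cv2.imwrite("pics/fin.png",b)
E
```

```text
t 40.68 p [ 0.4116 -0.0457  0.2549] z [ 0.356 -0.06  -0.932] y [0.934 0.035 0.355] q [-19.8  -5.2 116.3   4.9  48.2 -23.8] f [ 0.7  0.  -0.1] w 0.0002
[-121.1  -40.4  290.3]
[223 163   5  22  60] [  0.9 183.5  51.4]
[279 162   4  20  65] [-2.2 23.  52.8]
[351 158   3  22  62] [-1.000e-01 -1.847e+02  5.190e+01]
[320 160   4  19  64] [  0.3 -96.6  51.7]
```

View pics/fin.png

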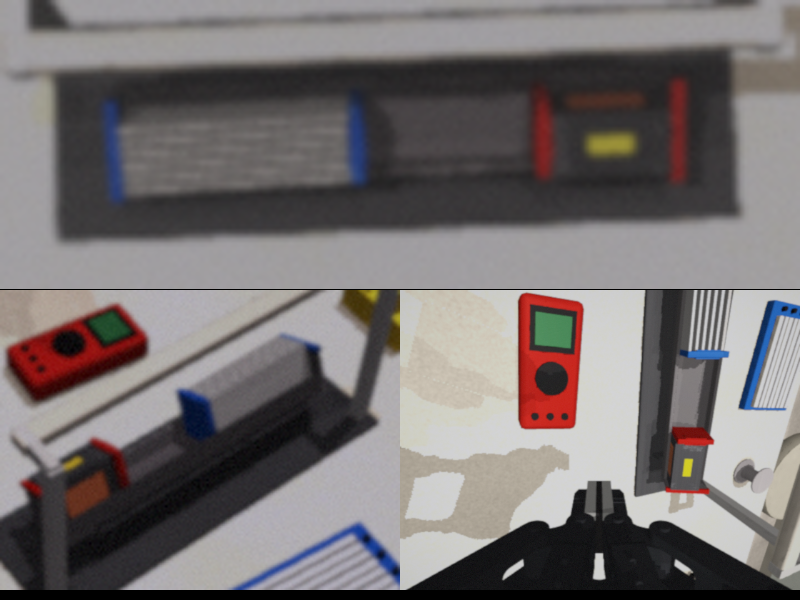

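The arithmetic agrees: the two push-stop positions (tray y +9.7 and −81.0) with the 22 mm fingers put the dividers' facing sides about 115 mm apart. Snug, unskewed parts need 114 mm. Handing in.

```bash
python3 -c "
from h import *
st();print(ctrl.sign_off())"
```

```text
t 40.83 p [ 0.4137 -0.0464  0.2563] z [ 0.36  -0.062 -0.931] y [0.933 0.034 0.359] q [-19.8  -5.2 116.1   4.9  48.1 -23.7] f [ 1.2 -0.4 -0.1] w -0.0
the job is handed in; nothing more can be done
None
```

I handed the job in at 40.8 s with the arm clear of everything. The heat sink is in the blue bay and the transformer in the red bay. Both are upright, flat and lengthwise, and each is held between its divider and end wall.

- **How it was done:** The move tool cannot tilt the gripper directly, so I used out-of-reach requests at joint limits to bring it roughly square to the tray. I slid the blue divider to about 184 mm clear and placed both parts. Then I pushed the blue divider home first, with about 25–30 N and no further motion, and the red one after it with about 21 N.
- **Last checks:**
  - The final pictures show both parts snug and the multimeter untouched. I went nowhere near the screwdriver or the yellow box.
  - The two push-stop positions put the dividers' facing sides about 115 mm apart; snug parts need 114 mm.
  - The top camera puts the red bay at about 81 mm clear for the 80 mm transformer.
- **One disagreement:** The top camera read the blue bay at about 153 mm clear for the 150 mm heat sink. I put this down to pixel error, because the push force and the stop positions both point to a snug fit.
- **Small imperfection:** The gripper was a few degrees off square when it set the parts down, so each settled a few millimetres onto the floor when released.

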